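# Refit the washed weighing plate on the kitchen scale

### The job

The kitchen scale's steel weighing plate has been washed and lies on the draining board: fit it back on the scale's three balls the right way round, its black-trimmed edge on the display side. Ease it down past the two sprung catches without pressing hard, since the load cell underneath is delicate, and let go so that the springs draw it fully home, level and under both catches. Then press the orange zero key and let it up again, leaving the other things on the counter where they are.

Things in the scene. Friction and masses are not known exactly. Their poses are not given: they have to be found in the camera images.
- plate_ring (a point): Centre, half-way up, of the cup ring on the weighing plate, the natural grip: 62 mm outside, 56 inside, 22 high, in the middle of a 160 x 160 mm steel sheet whose top is 11 mm below this point; V-grooved pads under the sheet end 28.5 mm below it. Axes are the plate's: -x its front, z up. Home, this point is 88 to 108 mm above the scale's origin, its axes parallel to the scale's
- plate_front (a point): Middle of the plate's front edge, which wears a black trim: 80 mm in front (-x) of plate_ring and 12.5 mm lower. It belongs on the display side of the scale
- plate: The weighing plate, 0.3 to 0.42 kg: origin 28.5 mm below plate_ring. Its +y and -y edges, 7 mm round beads, go under the catches. They meet the noses 10 mm above home; a push of 10 to 15 N is needed, fading to nothing 3.5 mm above home; below that the springs pull with about 8 N and the V grooves centre it once nothing holds it. Let go higher, it springs up. It forgives 2 mm sideways
- scale: White kitchen scale, fixed, 255 x 210 x 42 mm high; origin on the counter under the middle of the plate's place; -x is the display side. A carrier on top bears 14 mm balls at (-45, 50), (-45, -50), (55, 0) mm and the catches; its column is locked anywhere in a 20 mm range, so this pose does not tell its height. Load cell rated 2 kg: over about 18 N of push on the seated plate spoils it
- catch_left (a joint): Sprung catch at the scale's +y side, a steel leaf with a blue nylon nose: angle in rad, 0 at rest, positive as it is pushed outward. About 0.09 with the plate home, 0.12 or more as the edge passes the nose, under 0.04 when the plate merely lies on top of it
- catch_right (a joint): The same catch at the scale's -y side, same values
- zero_key (a joint): Zero key: travel in m, 0 up, 0.004 fully down; sprung, about 4 N to the bottom, comes up by itself
- key_top (a point): Centre of the top of the round orange zero key (24 mm across, standing 8 mm proud of the scale's top), on the display strip 126 mm in front (-x) of the scale's origin and 55 mm to its -y side
- sugar_jar: Green lidded ceramic sugar jar, 104 mm across, 144 high, origin under its middle; stays where it is
- cup1: Short steel cup, 58 mm across, 55 high, origin under its middle; stays where it is
- cup2: Another such cup; stays where it is
- cup3: Another such cup; stays where it is
- pan: Dented aluminium pan, 198 mm across, 58 high, black handle along its +x out to 240 mm, origin under its middle; stays where it is
- tongs: Steel kitchen tongs, 210 mm long, 9 thick, lying on a wooden trivet 18 mm high, origin under their middle; stay where they are
There are look-alikes about, which are no part of the job. What is shaped like the plate but green is not meant.

How it is judged:
By the outcome, as a careful person would: the job done as asked, in the order asked, and still so for the second after the job is handed in, with the robot touching nothing.
It also fails if it takes over 48 s, if anything falls off the work surface, if the arm or the gripper's body presses on something with over 40 N, if the wrist force passes 120 N, or if a joint passes its speed limit or range.

### The arm

A 6-joint arm with a two-finger parallel gripper is mounted at the origin on the work surface. World frame = base frame: x ahead of the robot, y to its left, z up, the work surface at z = 0. Lengths are in m, angles in rad, forces in N, time in s.
With the tool pointing down it reaches from about 0.35 to 0.775 m from the base axis. Payload 7.3 kg.
Tool frame: the origin (TCP) lies midway between the tips of the shut fingers; the grasp point (between the pads) lies 19 mm behind it (robot.tcp_to_grasp is the distance from the TCP to the grasp point, in m); x points along the fingers, z is the direction in which the jaws open and shut, and the axes are right-handed (so a half turn about x gives the same grasp; the last joint's range is limited). The gripper opens to 92 mm and grips with 3 to 60 N. Pads are 19 mm wide; open, the fingers measure 130 mm over their backs; the gripper's body (75 mm by 190 mm) begins 47 mm behind the grasp point.
Start: joints at [-1.406, 0.342, 1.524, -0, 1.275, -0.146], TCP at [0.161, -0.5, 0.201] pointing down, gripper open.
Joint ranges: [-2.53, 2.53], [-0.77, 2.02], [0.04, 2.7], [-1, 4.14], [0.28, 2.66], [-3.11, 3.11]. Speed limits (rad/s): [2.57, 2.57, 3.14, 3.14, 3.14, 3.14].

### API

Orientations are given as [roll, pitch, yaw] about the fixed x, y, z axes, in that order (R = Rz(yaw) Ry(pitch) Rx(roll)).
In Python, from cell import robot gives the robot as it stands.
- The arm moves only by the tool move_arm, never from a script. Its argument "deltas" is a list of rows, each an object with "dp": the shift along the tool's x, y, z in m, a list of three; "turn": the turn, a rotation vector about the tool's x, y, z in degrees, a list of three. A call has 1 to 10 rows; each row is the pose to reach, as a shift and turn from the pose commanded when the call began, along the tool's axes at that moment; what a row does not reach only later rows make up. A row lasts 1/10 s, in which the tool goes at most 50 mm and 8.59 degrees, less where a joint would pass 70% of its speed; a pose out of reach is approached as far as the arm can. A call with a gripper value outside its range is refused whole. "hand" is the finger opening in m, from 0 to 0.0918, set as the call begins (left out, the last holds). The fingers move at their own pace and stop on an object; "squeeze" is the grip in N (left out, the last holds). Time passes only in rows, so rows that repeat a pose let the fingers close. It gives the time, the measured TCP pose, the force and the opening at its end, in the units of the state.
- robot.observe(): the state, without advancing time (a new reading comes with each control period).
- robot.read_camera(name): name is "scene" or "side" or "wrist"; returns (picture, depth): 420x560x3 uint8, red, green, blue; 420x560 float32, m along the optical axis (not along the pixel's ray), 0 where there is no reading.
- robot.camera_info(name): a dict with "fx", "fy", "cx", "cy" (pixels), "R" (3x3) and "t" (3): a world point X has camera coordinates R X + t. Camera axes: x right, y down, z forward; pixel columns grow to the right and rows downward; lengths in m; the calibration is good to about 2 mm. A picture is of the moment at which its call begins: read the wrist's pose just before it. camera_info takes no time and is no camera call; for the wrist camera it gives the pose at the moment of the call.
- robot.hand_in(): hands the job in, once; it reports no verdict.
The state is a dict: "time": time; "qpos": joint angles; "qvel": joint speeds; "joint_efforts": joint torques, N m; "tool_pos": TCP position; "tool_rot": TCP orientation; "contact_force": force on the tool from outside, world axes, zero at the start; "torque": the same for the moment, N m; "opening": finger opening in m.
Only numpy, scipy, OpenCV 4.12 (cv2) and the standard library are available. Lean on these libraries where they do the work, as an engineer would, in place of code of your own. Each camera call takes 0.05 s, during which the arm holds its last target.

## Working session

There is one attempt and no reset: what is moved stays moved. The work goes in short steps, Python scripts to look and compute and a tool call to move; the robot and the scene stay as the last step left them, time stands still between calls to the robot, and variables do not carry over. Pictures are saved under pics/ and viewed, and the job is handed in when it is done.

Besides the shell and the picture viewer there is one more tool, called after "Emit:" as name([rows], argument=value, ...), one row to a line, values as JSON. move_arm: Moves the arm, as the interface text tells. Its arguments: {"type":"object","properties":{"deltas":{"type":"array"},"hand":{"type":"number"},"squeeze":{"type":"number"}},"required":["deltas"]}

```bash
ls; mkdir -p pics
python3 - <<'E'
from cell import robot
import cv2,json
print(robot.observe())
for n in ["scene","side","wrist"]:
    ci=robot.camera_info(n); print(n,ci)
    p,d=robot.read_camera(n)
    cv2.imwrite(f"pics/{n}0.png",p[:,:,::-1])
    import numpy as np
    np.save(f"pics/{n}0.npy",d)
E
```

```text
pics
{'time': 0.0, 'qpos': array([-1.40599654e+00,  3.42722142e-01,  1.52500915e+00, -1.33597593e-05,
        1.27540058e+00, -1.45985488e-01]), 'qvel': array([ 3.51499663e-04,  7.66575969e-04, -1.56295172e-04, -4.79716584e-05,
       -3.74207316e-04, -2.72203154e-04]), 'joint_efforts': array([-2.58668239e-03, -4.31252074e+01, -2.44219744e+01,  7.16147362e-02,
        5.62680303e-02, -1.35671116e-04]), 'tool_pos': array([ 0.16049877, -0.49939771,  0.19984804]), 'tool_rot': array([3.00390669, 1.56925705, 1.74389954]), 'contact_force': array([-0.33777516,  0.39525134,  0.11508685]), 'torque': array([ 0.05793741, -0.03245343, -0.01121897]), 'opening': 0.09193038182580092}
scene {'fx': 436.60674285666863, 'fy': 436.60674285666863, 'cx': 285.8447088105774, 'cy': 210.42213824565638, 'R': array([[ 0.81793401,  0.5751883 , -0.01193217],
       [ 0.44488249, -0.64551383, -0.62079906],
       [-0.36477873,  0.50246425, -0.78387892]]), 't': array([-0.45495181, -0.21907357,  1.66228702])}
side {'fx': 534.2587677985734, 'fy': 534.2587677985734, 'cx': 289.3756781748312, 'cy': 210.56672020196214, 'R': array([[-0.97502434, -0.22162443,  0.01449622],
       [-0.12170809,  0.47857011, -0.86957334],
       [ 0.18578124, -0.84961948, -0.493591  ]]), 't': array([0.54500629, 0.13841676, 1.76469962])}
wrist {'fx': 328.737821066266, 'fy': 328.737821066266, 'cx': 282.7687377238238, 'cy': 210.6678769667717, 'R': array([[ 0.3052054 , -0.95228585, -0.00114998],
       [-0.91904347, -0.29486715,  0.26155775],
       [-0.24941684, -0.07877195, -0.96518714]]), 't': array([-0.52433638, -0.03255391,  0.39080981])}
```

View pics/scene0.png

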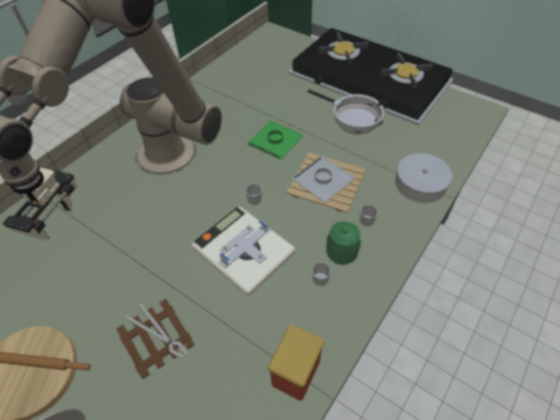

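View pics/side0.png

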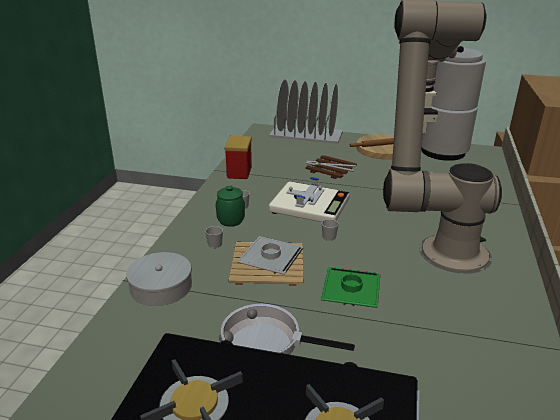

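View pics/wrist0.png

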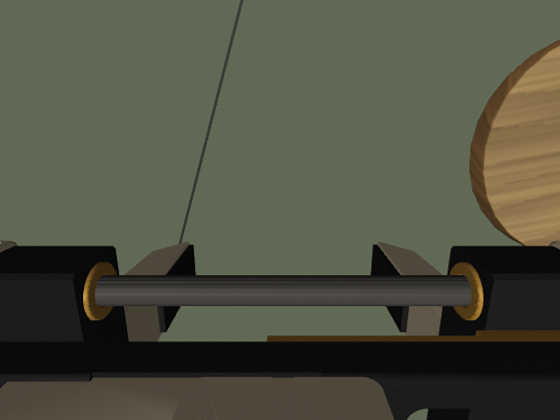

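Candidates: the bare steel plate on the slatted board at scene (323,178) / side (271,250), the green look-alike at scene (276,138) / side (352,287), and the pan lid, which is round, at scene (424,172). The steel plate on the board fits the description, so I'll check it in close crops.

Run:
```python
import cv2,numpy as np
a=cv2.imread("pics/scene0.png");b=cv2.imread("pics/side0.png")
r=lambda im,x0,x1,y0,y1:cv2.resize(im[y0:y1,x0:x1],(400,300),interpolation=cv2.INTER_CUBIC)
o=np.vstack([np.hstack([r(a,280,372,146,215),r(a,185,301,200,287)]),np.hstack([r(b,222,314,226,295),r(b,264,356,168,237)])])
cv2.imwrite("pics/crop0.png",o)
```

```text
(no output)
```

View pics/crop0.png

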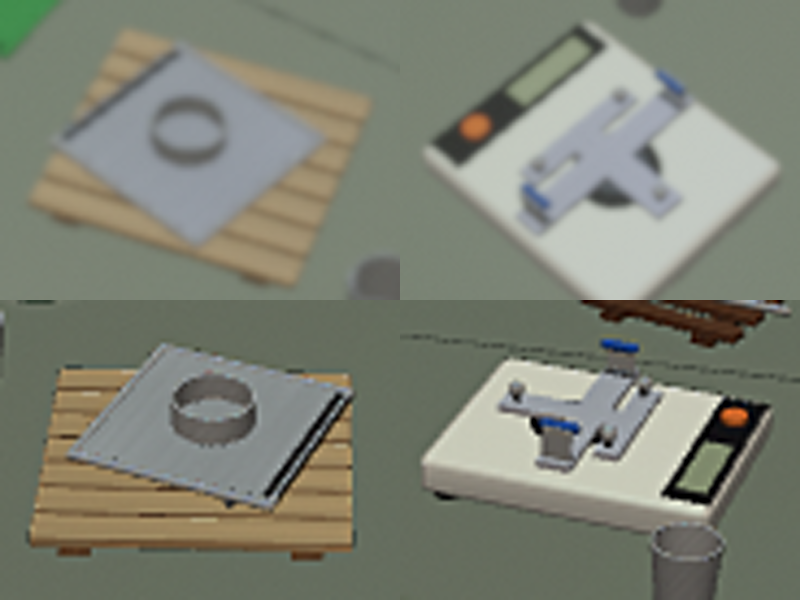

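The crop confirms it. The steel plate has its cup ring in the middle (scene ~323,176) and black trim on the robot-facing edge (scene ~308,166; side ~293,262). The scale has its display and orange key towards the robot (key at scene ~207,237). Next, rough positions from both views.

```bash
cat > h.py <<'E'
import numpy as np,cv2
def deproj(ci,d,u,v,z=None):
    z=d[int(round(v)),int(round(u))] if z is None else z
    c=np.array([(u-ci["cx"])/ci["fx"]*z,(v-ci["cy"])/ci["fy"]*z,z])
    return ci["R"].T@(c-ci["t"])
def cloud(ci,d):
    v,u=np.mgrid[0:d.shape[0],0:d.shape[1]]
    c=np.stack([(u-ci["cx"])/ci["fx"]*d,(v-ci["cy"])/ci["fy"]*d,d],-1)
    return (c-ci["t"])@ci["R"]
def ray(ci,u,v,z):
    o=-ci["R"].T@ci["t"]; r=ci["R"].T@np.array([(u-ci["cx"])/ci["fx"],(v-ci["cy"])/ci["fy"],1])
    return o+r*(z-o[2])/r[2]
def proj(ci,X):
    c=ci["R"]@np.asarray(X)+ci["t"]; return c[0]/c[2]*ci["fx"]+ci["cx"],c[1]/c[2]*ci["fy"]+ci["cy"]
E
python3 - <<'E'
from h import *
from cell import robot
for n in ["scene","side"]:
    ci=robot.camera_info(n); d=np.load(f"pics/{n}0.npy"); im=cv2.imread(f"pics/{n}0.png"); P=cloud(ci,d)
    hsv=cv2.cvtColor(im,cv2.COLOR_BGR2HSV)
    H,S,V=[hsv[...,i].astype(int) for i in range(3)]
    def rep(name,m):
        q=P[m&(d>0)]
        print(n,name,len(q),np.median(q,0).round(4),np.percentile(q,2,0).round(3),np.percentile(q,98,0).round(3))
    box=np.zeros(d.shape,bool)
    if n=="scene": box[146:215,280:372]=1; sc=np.zeros(d.shape,bool); sc[200:295,185:301]=1
    else: box[226:295,222:314]=1; sc=np.zeros(d.shape,bool); sc[168:225,264:356]=1
    steel=box&(S<45)&(V>110)&(P[...,2]>0.02)
    rep("steel",steel)
    q=P[steel&(d>0)]
    A=np.c_[q[:,:2],np.ones(len(q))]; w=np.ones(len(q),bool)
    for _ in range(8):
        c=np.linalg.lstsq(A[w],q[w,2],rcond=None)[0]; r=q[:,2]-A@c; w=abs(r)<0.003
    print("plane",c,w.sum())
    rep("orange",sc&(H<15)&(S>150)&(V>120))
    blue=sc&(H>100)&(H<125)&(S>120)
    k,l,st,ce=cv2.connectedComponentsWithStats(blue.astype(np.uint8))
    for i in range(1,k):
        if st[i,4]>4: print(ce[i]); rep("blue",l==i)
    rep("white",sc&(P[...,2]>0.036)&(P[...,2]<0.047))
    rep("board",box&(S>60)&(P[...,2]>0.01))
    rep("black",box&(V<70)&(P[...,2]>0.03))
E
```

```text
scene steel 1466 [0.5814 0.1918 0.0346] [0.495 0.119 0.029] [0.661 0.278 0.056]
plane [-0.00273916 -0.00779149  0.0373843 ] 1033
scene orange 35 [ 0.4141 -0.2274  0.0514] [ 0.405 -0.236  0.045] [ 0.425 -0.216  0.055]
scene white 3327 [ 0.553  -0.2011  0.0425] [ 0.4   -0.294  0.037] [ 0.649 -0.086  0.047]
scene board 1202 [0.6309 0.1995 0.0165] [0.366 0.095 0.011] [0.7   0.326 0.022]
  return _methods._mean(a, axis=axis, dtype=dtype,
  ret = um.true_divide(
Traceback (most recent call last):
IndexError: index -1 is out of bounds for axis 0 with size 0
```

Run:
```python
from h import *
from cell import robot
np.set_printoptions(precision=4,suppress=True)
for n in ["scene","side"]:
    ci=robot.camera_info(n); d=np.load(f"pics/{n}0.npy"); im=cv2.imread(f"pics/{n}0.png"); P=cloud(ci,d)
    hsv=cv2.cvtColor(im,cv2.COLOR_BGR2HSV)
    H,S,V=[hsv[...,i].astype(int) for i in range(3)]
    box=np.zeros(d.shape,bool); sc=np.zeros(d.shape,bool)
    if n=="scene": box[146:215,280:372]=1; sc[200:295,185:301]=1
    else: box[226:295,222:314]=1;  sc[168:225,264:356]=1
    def rect(name,m,z):
        m=cv2.morphologyEx(m.astype(np.uint8),cv2.MORPH_OPEN,np.ones((2,2),np.uint8))
        k,l,st,ce=cv2.connectedComponentsWithStats(m); i=1+np.argmax(st[1:,4])
        c=max(cv2.findContours((l==i).astype(np.uint8),cv2.RETR_EXTERNAL,cv2.CHAIN_APPROX_NONE)[0],key=len)[:,0]
        W=np.array([ray(ci,u,v,z)[:2] for u,v in c])*1000
        print(n,name,cv2.minAreaRect(W.astype(np.float32)),cv2.boundingRect(c))
    rect("plate",box&((S<45)&(V>110)|(V<60))&(P[...,2]>0.029),0.0355)
    rect("scale",sc&(P[...,2]>0.035),0.042)
    m=sc&(H<18)&(S>110)&(V>100); v,u=np.nonzero(m); print("key",len(u),u.mean(),v.mean(),ray(ci,u.mean(),v.mean(),.05))
    blue=sc&(H>95)&(H<130)&(S>70)
    k,l,st,ce=cv2.connectedComponentsWithStats(blue.astype(np.uint8))
    for i in range(1,k):
        if st[i,4]>3: print("blue",st[i,4],ce[i],P[(l==i)&(d>0)].mean(0))
```

```text
scene plate ((579.0736083984375, 196.10243225097656), (160.0963592529297, 159.7593536376953), 80.49723815917969) (292, 157, 64, 47)
scene scale ((530.1664428710938, -187.01828002929688), (214.8849639892578, 256.01080322265625), 82.66787719726562) (192, 208, 104, 86)
key 56 206.35714285714286 236.375 [ 0.4143 -0.227   0.05  ]
blue 20 [263.05 223.7 ] [ 0.5475 -0.1075  0.0856]
blue 19 [224.     256.7368] [ 0.5261 -0.2678  0.0858]
side plate ((568.7764892578125, 208.013427734375), (162.1973419189453, 159.09210205078125), 80.68900299072266) (239, 237, 65, 38)
side scale ((511.6343994140625, -202.28152465820312), (286.4291076660156, 252.39828491210938), 82.3291244506836) (270, 178, 80, 41)
key 21 340.3809523809524 194.42857142857142 [ 0.4135 -0.2197  0.05  ]
blue 20 [313.95 178.05] [ 0.5234 -0.2618  0.0848]
blue 5 [338.2 191.6] [ 0.4262 -0.2535  0.0432]
blue 12 [343.5  194.25] [ 0.4035 -0.2355  0.0441]
blue 19 [299.9474 196.1053] [ 0.5457 -0.1072  0.0834]
```

```bash
cat >> h.py <<'E'
from scipy.spatial.transform import Rotation as Ro
np.set_printoptions(precision=4,suppress=True)
def toolR(rpy): return Ro.from_euler('xyz',rpy).as_matrix()
def delta(p,R,pt,Rt):
    "shift in tool axes, turn rotvec deg in tool axes"
    return R.T@(np.asarray(pt)-p), np.degrees(Ro.from_matrix(R.T@Rt).as_rotvec())
def down(yaw):
    "tool x down, z (jaw) at angle yaw in world xy"
    x=np.array([0,0,-1.]);z=np.array([np.cos(yaw),np.sin(yaw),0]);y=np.cross(z,x)
    return np.stack([x,y,z],1)
E
python3 - <<'E'
from h import *
from cell import robot
s=robot.observe();R=toolR(s["tool_rot"]);print(R)
ci=robot.camera_info("wrist");c=-ci["R"].T@ci["t"];print("cam",c,"in tool",R.T@(c-s["tool_pos"]));print("optical axis in tool",R.T@ci["R"][2],"right",R.T@ci["R"][0])
print("jaw angle",np.degrees(np.arctan2(R[1,2],R[0,2])))
for n in ["scene","side"]:
    ci=robot.camera_info(n); d=np.load(f"pics/{n}0.npy"); im=cv2.imread(f"pics/{n}0.png");P=cloud(ci,d);hsv=cv2.cvtColor(im,cv2.COLOR_BGR2HSV)
    g=(hsv[...,0]>50)&(hsv[...,0]<85)&(hsv[...,1]>80)&(P[...,0]>.5)&(P[...,1]<.1)&(P[...,2]>.05)&(P[...,0]<.9)&(P[...,2]<.2)
    q=P[g];print(n,"jar",len(q),q.min(0),q.max(0))
    for nm,(u,v) in dict(scene=dict(c1=(254,186),c2=(369,209),c3=(321,266)),side=dict(c1=(330,222),c2=(214,230)))[n].items(): print(nm,deproj(ci,d,u,v))
E
```

```text
[[-0.0002  0.9521  0.3058]
 [ 0.0012  0.3058 -0.9521]
 [-1.      0.0002 -0.0012]]
cam [ 0.2276 -0.4782  0.3852] in tool [-0.1852  0.0704 -0.    ]
optical axis in tool [ 0.9651 -0.2618  0.0001] right [-0.0003 -0.0006  1.    ]
jaw angle -72.1949307728109
scene jar 937 [ 0.7383 -0.069   0.0511] [0.8284 0.0246 0.1457]
c1 [0.402  0.0299 0.0393]
c2 [0.7725 0.1705 0.031 ]
c3 [ 0.76   -0.1064  0.035 ]
side jar 720 [ 0.7253 -0.052   0.05  ] [0.8249 0.0444 0.1457]
c1 [ 0.4213 -0.024   0.0417]
c2 [0.7927 0.1166 0.0374]
```

Run:
```python
from h import *
from cell import robot
s=robot.observe();R=toolR(s["tool_rot"])
print(delta(s["tool_pos"],R,[0.475,-0.18,0.21],down(np.radians(-97.4))))
```

```text
(array([-0.0097,  0.3971, -0.208 ]), array([25.2051, -0.0692,  0.0034]))
```

Emit:
move_arm([
  {"dp":[-0.01,0.397,-0.208],"turn":[25.2,-0.07,0]},
  {"dp":[-0.01,0.397,-0.208],"turn":[25.2,-0.07,0]},
  {"dp":[-0.01,0.397,-0.208],"turn":[25.2,-0.07,0]},
  {"dp":[-0.01,0.397,-0.208],"turn":[25.2,-0.07,0]},
  {"dp":[-0.01,0.397,-0.208],"turn":[25.2,-0.07,0]},
  {"dp":[-0.01,0.397,-0.208],"turn":[25.2,-0.07,0]},
  {"dp":[-0.01,0.397,-0.208],"turn":[25.2,-0.07,0]},
  {"dp":[-0.01,0.397,-0.208],"turn":[25.2,-0.07,0]},
  {"dp":[-0.01,0.397,-0.208],"turn":[25.2,-0.07,0]},
  {"dp":[-0.01,0.397,-0.208],"turn":[25.2,-0.07,0]},
])

```text
time: 1.15
tool_pos: [0.4775, -0.1767, 0.2103]
tool_rot: [1.543, 1.57, -0.152]
contact_force: [-0.3, -0.5, 0.2]
opening: 0.0921
```

Emit:
move_arm([
  {"dp":[0,0,0],"turn":[0,0,0]},
  {"dp":[0,0,0],"turn":[0,0,0]},
])

```text
time: 1.35
tool_pos: [0.4742, -0.1811, 0.2102]
tool_rot: [-0.472, 1.569, -2.171]
contact_force: [-0.0, 0.0, 0.7]
opening: 0.0915
```

```bash
cat >> h.py <<'E'
import pickle
def shot(name):
    from cell import robot
    s=robot.observe(); ci=robot.camera_info("wrist"); p,d=robot.read_camera("wrist")
    cv2.imwrite(f"pics/{name}.png",p[:,:,::-1]); pickle.dump((s,ci,d),open(f"pics/{name}.pkl","wb"))
    print(s["time"],s["tool_pos"],toolR(s["tool_rot"]).round(4).tolist(),abs(s["qvel"]).max())
def load(name): return (cv2.imread(f"pics/{name}.png"),)+tuple(pickle.load(open(f"pics/{name}.pkl","rb")))
E
python3 -c "
from h import *
shot('w1')"
```

```text
1.35 [ 0.4742 -0.1811  0.2102] [[-0.001, 0.9917, -0.1287], [-0.0014, -0.1287, -0.9917], [-1.0, -0.0008, 0.0016]] 0.02637890312995505
```

View pics/w1.png

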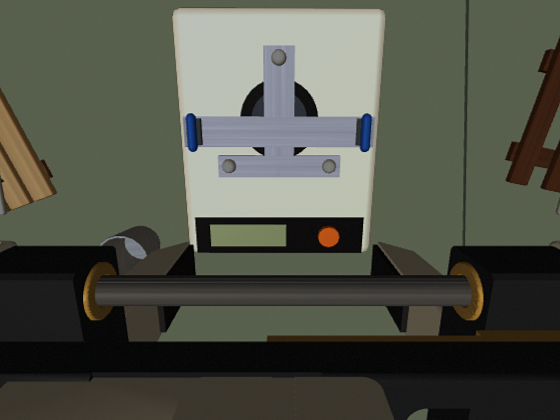

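The view shows balls at (279,57), (229,166) and (329,166), blue noses at (192,132) and (366,132), and the key at (328,237). I'll take a second view from a shifted place.

Emit:
move_arm([
  {"dp":[0,0,-0.05],"turn":[0,0,0]},
  {"dp":[0,0,-0.08],"turn":[0,0,0]},
  {"dp":[0,0,-0.08],"turn":[0,0,0]},
  {"dp":[0,0,-0.08],"turn":[0,0,0]},
])

```text
time: 1.8
tool_pos: [0.4847, -0.1022, 0.2106]
tool_rot: [0.229, 1.569, -1.472]
contact_force: [-0.3, -0.1, 0.1]
opening: 0.0922
```

```bash
cat >> h.py <<'E'
def tri(obs):
    "least squares ray intersection, obs=[(ci,u,v)...]"
    A=np.zeros((3,3));b=np.zeros(3);L=[]
    for ci,u,v in obs:
        o=-ci["R"].T@ci["t"];r=ci["R"].T@np.array([(u-ci["cx"])/ci["fx"],(v-ci["cy"])/ci["fy"],1]);r/=np.linalg.norm(r)
        M=np.eye(3)-np.outer(r,r);A+=M;b+=M@o;L.append((M,o))
    X=np.linalg.solve(A,b);return X,[np.linalg.norm(M@(X-o)) for M,o in L]
E
python3 -c "
from h import *
shot('w2')"
```

```text
1.8 [ 0.4847 -0.1022  0.2106] [[0.0002, 0.9916, -0.1293], [-0.002, -0.1293, -0.9916], [-1.0, 0.0005, 0.002]] 0.019411304245385827
```

View pics/w2.png

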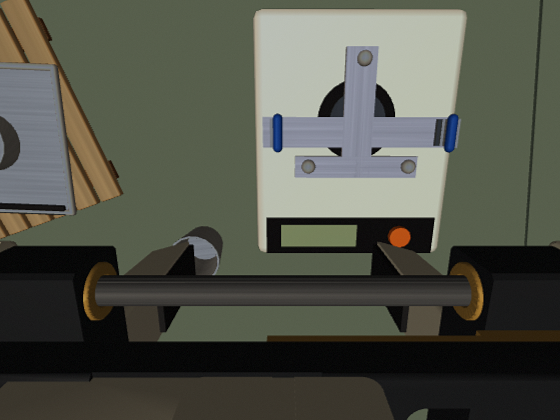

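```bash
cat > meas.py <<'E'
from h import *
px={'w1':dict(b0=(279,57),b1=(229,166),b2=(329,166)),'w2':dict(b0=(364,58),b1=(308,167),b2=(408,167))}
F={}
for n in px:
    im,s,ci,d=load(n);hsv=cv2.cvtColor(im,cv2.COLOR_BGR2HSV);H,S,V=[hsv[...,i].astype(int) for i in range(3)]
    f={}
    for k,(u,v) in px[n].items():
        g=cv2.resize(im[v-14:v+15,u-14:u+15],None,fx=8,fy=8,interpolation=cv2.INTER_CUBIC);g=cv2.cvtColor(g,cv2.COLOR_BGR2GRAY)
        c=cv2.HoughCircles(cv2.GaussianBlur(g,(0,0),3),cv2.HOUGH_GRADIENT,1,200,param1=60,param2=10,minRadius=45,maxRadius=75)
        c=c[0,0]; f[k]=(u-14+(c[0]+.5)/8-.5,v-14+(c[1]+.5)/8-.5); print(n,k,np.array(f[k]),'r',c[2]/8)
    m=(H<18)&(S>150)&(V>120)&(np.arange(560)[None]>270)&(np.arange(420)[:,None]<255)&(np.arange(420)[:,None]>220);vv,uu=np.nonzero(m)
    (cx,cy),r=cv2.minEnclosingCircle(np.c_[uu,vv].astype(np.float32)); f['key']=(cx,cy);print('key',cx,cy,r)
    m=((H>100)&(H<130)&(S>150)&(np.arange(420)[:,None]<200)).astype(np.uint8)
    k,l,st,ce=cv2.connectedComponentsWithStats(m);ii=[i for i in range(1,k) if st[i,4]>60];ii.sort(key=lambda i:ce[i,0])
    for nm,i in zip(('L','R'),ii): f[nm]=tuple(ce[i]);print(nm,ce[i],st[i]); P=cloud(ci,d)[(l==i)];print('  depth',np.median(P,0),P.min(0),P.max(0))
    P=cloud(ci,d)
    for k in ('b0','b1','b2'):
        u,v=np.round(f[k]).astype(int);q=P[v-7:v+8,u-7:u+8].reshape(-1,3);print(k,'depth top',q[np.argmax(q[:,2])])
    F[n]=(ci,f)
for k in ('b0','b1','b2','key','L','R'):
    X,e=tri([(ci,*f[k]) for ci,f in F.values()]);print(k,X,np.array(e)*1000)
E
python3 meas.py
```

```text
w1 b0 [277.25  57.  ] r 8.7
w1 b1 [228.5   165.625] r 7.0125
w1 b2 [328.5   165.875] r 7.3
key 328.1046447753906 236.52325439453125 10.212096214294434
L [191.3683 132.012 ] [186 114  11  38 334]
  depth [ 0.5454 -0.1063  0.0862] [ 0.5283 -0.1896  0.059 ] [ 0.5615 -0.1006  0.3953]
R [365.2462 132.5165] [360 114  11  38 333]
  depth [ 0.5246 -0.2638  0.0863] [ 0.5075 -0.2691  0.0825] [ 0.5441 -0.1896  0.3953]
b0 depth top [ 0.5441 -0.1896  0.3953]
b1 depth top [ 0.5087 -0.1289  0.0746]
b2 depth top [ 0.5441 -0.1896  0.3953]
w2 b0 [363.875  58.   ] r 7.9625
w2 b1 [307.75  166.125] r 7.175
w2 b2 [408.    166.125] r 7.35
key 399.3348693847656 236.76605224609375 10.408373832702637
L [277.1586 132.6667] [273 114   9  38 309]
  depth [ 0.5455 -0.1052  0.0864] [ 0.5287 -0.1107  0.0837] [ 0.5618 -0.0997  0.3958]
R [450.7725 132.8146] [445 114  13  38 356]
  depth [ 0.5246 -0.2631  0.0863] [ 0.5078 -0.2694  0.082 ] [ 0.5545 -0.1107  0.3958]
b0 depth top [ 0.5545 -0.1107  0.3958]
b1 depth top [ 0.5545 -0.1107  0.3958]
b2 depth top [ 0.4987 -0.2298  0.0739]
b0 [ 0.6008 -0.1927  0.0687] [0.1359 0.1359]
b1 [ 0.5085 -0.1309  0.0656] [0.0569 0.0569]
b2 [ 0.4957 -0.23    0.0679] [0.0338 0.0338]
key [ 0.4148 -0.2244  0.0501] [0.0299 0.0299]
L [ 0.5454 -0.1051  0.0823] [0.0736 0.0736]
R [ 0.5243 -0.2646  0.0834] [0.0369 0.0369]
```

Run:
```python
from h import *
from cell import robot
for n,f in (('w1',dict(b0=(278.7,57),b1=(228.5,165.6),b2=(328.5,165.9))),('w2',dict(b0=(364,58),b1=(307.8,166.1),b2=(408,166.1)))):
    im,s,ci,d=load(n);P=cloud(ci,d)
    for k,(u,v) in f.items():
        u,v=round(u),round(v);q=P[v-7:v+8,u-7:u+8];q=q[(d[v-7:v+8,u-7:u+8]>0)];print(n,k,len(q),np.percentile(q[:,2],[5,50,95,99]),q[q[:,2]>np.percentile(q[:,2],85)].mean(0))
s=robot.observe();R=toolR(s["tool_rot"])
print(delta(s["tool_pos"],R,[0.509,0.17,0.17],down(np.radians(-99.5))))
```

```text
w1 b0 223 [0.0545 0.0707 0.0734 0.0746] [ 0.6013 -0.1936  0.0733]
w1 b1 225 [0.0546 0.0699 0.0733 0.074 ] [ 0.5092 -0.1311  0.0731]
w1 b2 223 [0.0544 0.0699 0.073  0.074 ] [ 0.4961 -0.2299  0.0729]
w2 b0 224 [0.0553 0.0708 0.0735 0.0741] [ 0.6009 -0.1933  0.0733]
w2 b1 224 [0.0545 0.0697 0.0732 0.0737] [ 0.5091 -0.1308  0.073 ]
w2 b2 225 [0.0547 0.0698 0.0733 0.0738] [ 0.4961 -0.2294  0.073 ]
(array([ 0.04  , -0.0115, -0.2736]), array([ 2.0207,  0.112 , -0.0272]))
```

Emit:
move_arm([
  {"dp":[0.0,-0.002,-0.05],"turn":[0.5,0,0]},
  {"dp":[0.04,-0.012,-0.273],"turn":[2.0,0.1,0]},
  {"dp":[0.04,-0.012,-0.273],"turn":[2.0,0.1,0]},
  {"dp":[0.04,-0.012,-0.273],"turn":[2.0,0.1,0]},
  {"dp":[0.04,-0.012,-0.273],"turn":[2.0,0.1,0]},
  {"dp":[0.04,-0.012,-0.273],"turn":[2.0,0.1,0]},
  {"dp":[0.04,-0.012,-0.273],"turn":[2.0,0.1,0]},
  {"dp":[0.04,-0.012,-0.273],"turn":[2.0,0.1,0]},
  {"dp":[0.04,-0.012,-0.273],"turn":[2.0,0.1,0]},
])

```text
time: 2.75
tool_pos: [0.509, 0.1692, 0.1703]
tool_rot: [1.663, 1.57, -0.074]
contact_force: [0.7, -1.0, 0.0]
opening: 0.0918
```

```bash
python3 -c "
from h import *
shot('w3')"
```

```text
2.75 [0.509  0.1692 0.1703] [[0.0007, 0.9862, -0.1654], [-0.0001, -0.1654, -0.9862], [-1.0, 0.0007, -0.0001]] 0.006721422241115015
```

View pics/w3.png

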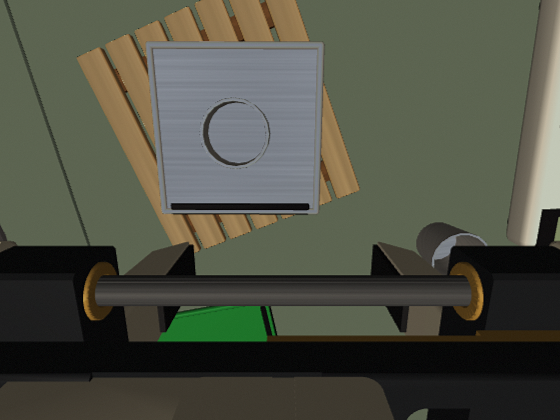

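Emit:
move_arm([
  {"dp":[0.0,0,-0.05],"turn":[0,0,0]},
  {"dp":[0.0,0,-0.07],"turn":[0,0,0]},
  {"dp":[0.0,0,-0.07],"turn":[0,0,0]},
  {"dp":[0.0,0,-0.07],"turn":[0,0,0]},
])

```text
time: 3.2
tool_pos: [0.52, 0.239, 0.1701]
tool_rot: [1.018, 1.57, -0.718]
contact_force: [-0.2, 0.2, 0.1]
opening: 0.0918
```

```bash
python3 -c "
from h import *
shot('w4')"
```

```text
3.2 [0.52   0.239  0.1701] [[0.0002, 0.9865, -0.1639], [-0.0002, -0.1639, -0.9865], [-1.0, 0.0003, 0.0002]] 0.013902988982415244
```

View pics/w4.png

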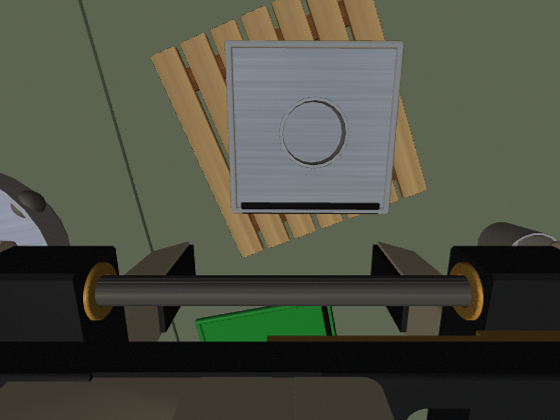

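The trim is at row ~206, with the plate outline from (148,43) to (318,213) and the ring at ~(235,133) in w3; in w4 the ring is at ~(313,132). The camera looks straight at the plate's frame.

Run:
```python
from h import *
F={}
for n in ('w3','w4'):
    im,s,ci,d=load(n);hsv=cv2.cvtColor(im,cv2.COLOR_BGR2HSV);H,S,V=[hsv[...,i].astype(int) for i in range(3)]
    P=cloud(ci,d); f={}
    reg=np.zeros(d.shape,bool); reg[36:216,130:410]=1
    m=reg&(d>0)&(P[...,2]>0.0275)&((S<50)&(H>85)|(V<50)|(S<25))
    m=cv2.morphologyEx(m.astype(np.uint8),cv2.MORPH_CLOSE,np.ones((5,5),np.uint8));m=cv2.morphologyEx(m,cv2.MORPH_OPEN,np.ones((9,9),np.uint8))
    c=max(cv2.findContours(m,cv2.RETR_EXTERNAL,cv2.CHAIN_APPROX_NONE)[0],key=len)
    q=cv2.approxPolyDP(cv2.convexHull(c),6,True)[:,0].astype(float);print(n,q.tolist(),cv2.contourArea(c))
    # refine with line fits on contour
    C=c[:,0].astype(float);ctr=C.mean(0);q=q[np.argsort(np.arctan2(*(q-ctr).T[::-1]))]
    L=[]
    for i in range(4):
        a,b=q[i],q[(i+1)%4];t=(b-a)/np.linalg.norm(b-a);nn=np.array([-t[1],t[0]])
        al=(C-a)@t;dd=abs((C-a)@nn);k=(dd<4)&(al>12)&(al<np.linalg.norm(b-a)-12)
        vx,vy,x0,y0=cv2.fitLine(C[k].astype(np.float32),cv2.DIST_HUBER,0,.01,.01).ravel();L.append(np.cross([x0,y0,1],[x0+vx,y0+vy,1]))
    for i in range(4):
        x=np.cross(L[i-1],L[i]);f['c%d'%i]=tuple(x[:2]/x[2])
    print({k:np.round(v,1).tolist() for k,v in f.items()})
    # ring top rim points by depth
    w=np.array([ray(ci,*f['c%d'%i],0.0342) for i in range(4)]);print('corners@.0342',w[:,:2].tolist(),'ctr',w.mean(0))
    rg=reg&(d>0)&(P[...,2]>0.050)&(m>0);Q=P[rg];
    (cx,cy),r=cv2.minEnclosingCircle((Q[:,:2]*1000).astype(np.float32));print('ring depth',len(Q),cx,cy,r,np.percentile(Q[:,2],[50,90,98]))
    sh=P[(m>0)&(d>0)];print('sheet z',np.median(sh[:,2]))
    # ring outer ellipse in image
    k=cv2.morphologyEx(rg.astype(np.uint8),cv2.MORPH_CLOSE,np.ones((3,3),np.uint8));vv,uu=np.nonzero(rg);h=cv2.convexHull(np.c_[uu,vv].astype(np.int32));e=cv2.fitEllipse(h);f['ring']=e[0];print(e)
    F[n]=(ci,f)
for k in F['w3'][1]:
    X,e=tri([(ci,*f[k]) for ci,f in F.values()]);print(k,X,np.array(e)*1000)
```

```text
w3 [[321.0, 43.0], [317.0, 212.0], [164.0, 213.0], [146.0, 43.0]] 28392.5
{'c0': [145.5, 42.0], 'c1': [322.2, 42.0], 'c2': [317.9, 213.0], 'c3': [162.2, 213.0]}
corners@.0342 [[0.666023716366075, 0.26649591061343153], [0.6399629317211871, 0.11161372717610338], [0.48425609968121625, 0.13729818537035093], [0.5105014856113891, 0.2929673551540682]] ctr [0.5752 0.2021 0.0342]
ring depth 832 575.3580932617188 202.15281677246094 31.026615142822266 [0.0561 0.0572 0.0577]
sheet z 0.034642641376582864
((233.99830627441406, 132.69329833984375), (68.54449462890625, 71.73726654052734), 151.77151489257812)
w4 [[402.0, 42.0], [387.0, 212.0], [233.0, 212.0], [226.0, 42.0]] 28454.0
{'c0': [225.4, 40.6], 'c1': [402.4, 42.3], 'c2': [387.3, 213.0], 'c3': [231.9, 213.0]}
corners@.0342 [[0.6663162696026234, 0.2662491770208005], [0.6390812631864755, 0.11133899057700922], [0.48378018971806397, 0.13753274358277026], [0.5097411330905821, 0.29298926734839903]] ctr [0.5747 0.202  0.0342]
ring depth 821 575.3370361328125 202.0650634765625 30.866073608398438 [0.0562 0.0572 0.0579]
sheet z 0.03468208140551992
((313.54119873046875, 132.01980590820312), (68.93720245361328, 71.30095672607422), 20.500545501708984)
c0 [0.6659 0.2662 0.0352] [0.1597 0.1597]
c1 [0.6392 0.112  0.0363] [0.4022 0.4022]
c2 [0.4838 0.1373 0.0334] [0.2448 0.2448]
c3 [0.5103 0.2928 0.0349] [0.3627 0.3627]
ring [0.5762 0.2019 0.0551] [0.0298 0.0298]
```

Run:
```python
from h import *
from cell import robot
s=robot.observe();R=toolR(s["tool_rot"])
for z in (.1,.041): print(delta(s["tool_pos"],R,[0.5753,0.2021,z],down(np.radians(-99.6))))
```

```text
(array([0.0702, 0.0605, 0.027 ]), array([ 0.1348,  0.0094, -0.0138]))
(array([0.1292, 0.0605, 0.027 ]), array([ 0.1348,  0.0094, -0.0138]))
```

Emit:
move_arm([
  {"dp":[0.02,0.04,0.018],"turn":[0.13,0,0]},
  {"dp":[0.06,0.0605,0.027],"turn":[0.13,0,0]},
  {"dp":[0.09,0.0605,0.027],"turn":[0.13,0,0]},
  {"dp":[0.115,0.0605,0.027],"turn":[0.13,0,0]},
  {"dp":[0.127,0.0605,0.027],"turn":[0.13,0,0]},
  {"dp":[0.129,0.0605,0.027],"turn":[0.13,0,0]},
  {"dp":[0.129,0.0605,0.027],"turn":[0.13,0,0]},
  {"dp":[0.129,0.0605,0.027],"turn":[0.13,0,0]},
])

```text
time: 4.05
tool_pos: [0.5763, 0.2038, 0.0428]
tool_rot: [2.046, 1.567, 0.309]
contact_force: [-0.2, 0.6, -0.4]
opening: 0.0921
```

```bash
python3 -c "
from h import *
shot('w5')"
```

```text
4.05 [0.5763 0.2038 0.0428] [[0.0032, 0.9862, -0.1655], [0.001, -0.1655, -0.9862], [-1.0, 0.003, -0.0016]] 0.004940359662901322
```

View pics/w5.png

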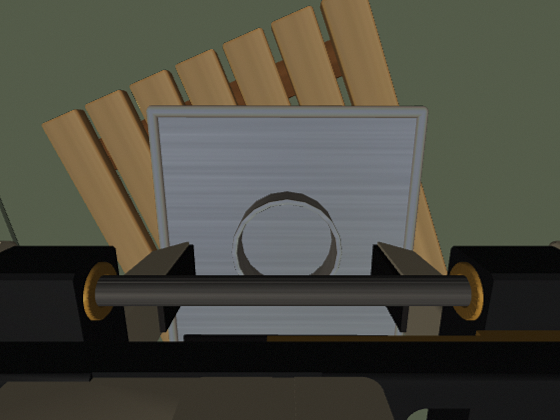

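The ring sits centred between the open fingers (column ~287), with the tips clear of the sheet. I'll step down a little and then close.

Emit:
move_arm([
  {"dp":[0.003,0,0],"turn":[0,0,0]},
  {"dp":[0.003,0,0],"turn":[0,0,0]},
  {"dp":[0.003,0,0],"turn":[0,0,0]},
])

```text
time: 4.4
tool_pos: [0.5753, 0.2038, 0.0383]
tool_rot: [2.359, 1.57, 0.622]
contact_force: [-0.1, 0.4, -0.7]
opening: 0.0921
```

```bash
python3 -c "
from cell import robot
for i in range(3):
    s=robot.observe();print(s['time'],s['tool_pos'],s['contact_force'],s['torque'],s['qpos'])"
```

```text
4.4 [0.57526711 0.20382189 0.03831326] [-0.12885503  0.36806289 -0.67719593] [ 0.04526428  0.02471294 -0.00543519] [2.14811694e-01 6.55825287e-01 1.47650931e+00 3.82587726e-04
 1.00850723e+00 1.95142136e+00]
4.4 [0.57526711 0.20382189 0.03831326] [-0.12885503  0.36806289 -0.67719593] [ 0.04526428  0.02471294 -0.00543519] [2.14811694e-01 6.55825287e-01 1.47650931e+00 3.82587726e-04
 1.00850723e+00 1.95142136e+00]
4.4 [0.57526711 0.20382189 0.03831326] [-0.12885503  0.36806289 -0.67719593] [ 0.04526428  0.02471294 -0.00543519] [2.14811694e-01 6.55825287e-01 1.47650931e+00 3.82587726e-04
 1.00850723e+00 1.95142136e+00]
```

Emit:
move_arm([
  {"dp":[0.001,0,0],"turn":[0,0,0]},
  {"dp":[0.0015,0,0],"turn":[0,0,0]},
  {"dp":[0.0015,0,0],"turn":[0,0,0]},
])

```text
time: 4.7
tool_pos: [0.5751, 0.2038, 0.0365]
tool_rot: [2.955, 1.57, 1.218]
contact_force: [-0.2, 0.5, 0.1]
opening: 0.0916
```

Emit:
move_arm([
  {"dp":[0,0,0],"turn":[0,0,0]},
  {"dp":[0,0,0],"turn":[0,0,0]},
  {"dp":[0,0,0],"turn":[0,0,0]},
  {"dp":[0,0,0],"turn":[0,0,0]},
  {"dp":[0,0,0],"turn":[0,0,0]},
  {"dp":[0,0,0],"turn":[0,0,0]},
], hand=0.05, squeeze=40)

```text
time: 5.3
tool_pos: [0.5752, 0.2038, 0.0366]
tool_rot: [2.592, 1.57, 0.855]
contact_force: [-0.0, 0.9, -0.3]
opening: 0.0517
```

```bash
python3 -c "
from h import *
shot('w6')
from cell import robot
s=robot.observe();print(s['opening'],s['contact_force'])
p,d=robot.read_camera('side');cv2.imwrite('pics/side6.png',cv2.resize(p[200:310,200:340,::-1],(700,550),interpolation=cv2.INTER_CUBIC))
"
```

```text
5.3 [0.5752 0.2038 0.0366] [[0.0004, 0.9862, -0.1655], [0.0004, -0.1655, -0.9862], [-1.0, 0.0003, -0.0005]] 0.002561098184114247
0.050528949892404265 [-0.5536  0.4495 -0.4327]
```

View pics/w6.png

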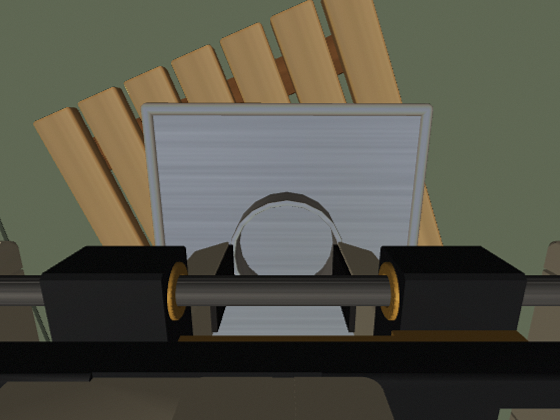

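View pics/side6.png

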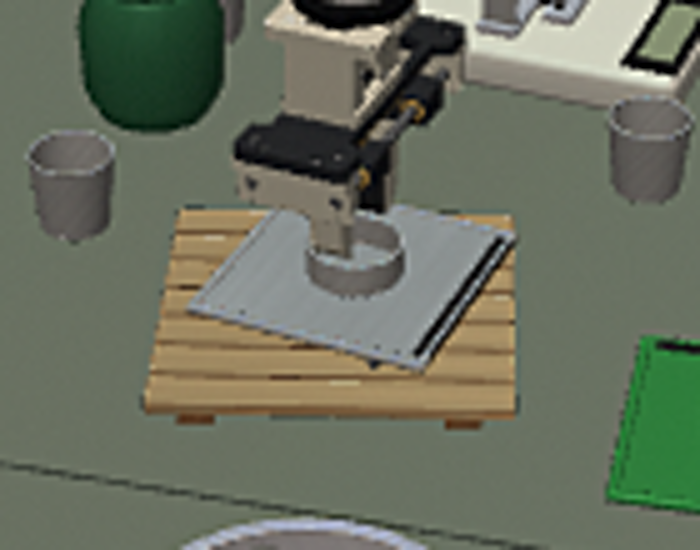

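The opening reads 51 mm, which is less than the 62 mm ring, and the fingertips don't cover the ring's near wall. I'll check where the tips are with the side depth.

Run:
```python
from h import *
from cell import robot
ci=robot.camera_info("side");p,d=robot.read_camera("side");s=robot.observe();print(s['time'],s['tool_pos'],s['opening'])
np.save('pics/side7.npy',d);cv2.imwrite('pics/side7.png',p[:,:,::-1])
P=cloud(ci,d)
for v in range(238,262,2):
    print(v,[tuple((P[v,u]*1000).round().astype(int).tolist()) if d[v,u]>0 else 0 for u in range(258,286,3)])
for X in ([.5752,.2038,.0366],[.5752,.2038,.057]): print(proj(ci,X))
```

```text
5.45 [0.5752 0.2038 0.0366] 0.05026054885580303
238 [(589, 288, 143), (580, 290, 146), (571, 291, 148), (561, 294, 152), (551, 296, 154), (551, 262, 133), (563, 178, 79), (582, 60, 3), (573, 53, 1), (562, 53, 2)]
240 [(591, 284, 134), (581, 287, 137), (570, 292, 141), (562, 291, 143), (552, 293, 145), (573, 176, 69), (561, 184, 76), (580, 66, -1), (570, 66, 1), (559, 68, 4)]
242 [(630, 149, 35), (581, 288, 131), (569, 297, 138), (561, 292, 136), (552, 292, 138), (583, 138, 36), (564, 174, 62), (565, 130, 34), (555, 129, 35), (545, 130, 37)]
244 [(629, 155, 31), (618, 159, 36), (583, 247, 97), (560, 296, 132), (568, 231, 89), (574, 171, 51), (563, 176, 55), (562, 140, 33), (552, 139, 34), (543, 138, 34)]
246 [(623, 173, 36), (616, 164, 32), (583, 248, 91), (575, 241, 87), (568, 232, 83), (573, 174, 45), (563, 177, 49), (552, 183, 54), (549, 155, 37), (539, 152, 36)]
248 [(621, 182, 35), (605, 205, 52), (583, 246, 82), (574, 244, 83), (569, 227, 72), (573, 178, 40), (564, 174, 39), (552, 183, 47), (549, 155, 29), (537, 161, 35)]
250 [(618, 194, 35), (602, 214, 51), (599, 189, 35), (575
[... 361 characters left out ...]
0, 226, 50), (552, 223, 50), (544, 215, 46), (539, 193, 33), (530, 194, 35)]
256 [(610, 222, 33), (600, 221, 34), (588, 230, 41), (578, 231, 43), (569, 231, 45), (561, 225, 42), (552, 220, 41), (545, 210, 35), (538, 201, 30), (527, 205, 35)]
258 [(605, 237, 36), (598, 231, 33), (588, 230, 34), (578, 231, 36), (566, 241, 45), (560, 229, 38), (552, 219, 32), (542, 221, 36), (534, 215, 33), (524, 217, 36)]
260 [(602, 248, 36), (595, 242, 33), (585, 240, 34), (576, 240, 35), (567, 236, 34), (558, 236, 36), (549, 232, 34), (541, 225, 30), (532, 224, 32), (523, 220, 30)]
(np.float64(270.1513113694407), np.float64(253.20854735258433))
(np.float64(270.13000794352115), np.float64(247.79146981509388))
```

Run:
```python
from h import *
from cell import robot
ci=robot.camera_info("scene");p,d=robot.read_camera("scene");s=robot.observe()
P=cloud(ci,d); np.save('pics/scene8.npy',d);cv2.imwrite('pics/scene8.png',cv2.resize(p[110:220,265:405,::-1],(700,550),interpolation=cv2.INTER_CUBIC))
for n,PP in (('scene',P),('side',cloud(robot.camera_info('side'),np.load('pics/side7.npy')))):
    ax=np.array([-.1655,-.9862]); 
    rel=PP[...,:2]-np.array([.5752,.2038]); j=rel@ax; t=rel@np.array([.9862,-.1655])
    for sg in (1,-1):
        m=(abs(t)<.0105)&(sg*j>.022)&(sg*j<.06)&(PP[...,2]>.059)&(PP[...,2]<.14)
        q=PP[m]; print(n,sg,len(q), (q[np.argsort(q[:,2])[:8]]*1000).round().tolist(), (np.sort(abs(j[m]))[:5]*1000).round(1))
```

```text
scene 1 27 [[578.0, 167.0, 60.0], [579.0, 170.0, 68.0], [578.0, 165.0, 72.0], [579.0, 171.0, 72.0], [578.0, 159.0, 77.0], [576.0, 168.0, 78.0], [576.0, 162.0, 79.0], [580.0, 169.0, 80.0]] [30.6 31.6 32.1 32.2 32.6]
scene -1 56 [[585.0, 226.0, 62.0], [574.0, 231.0, 62.0], [586.0, 232.0, 63.0], [579.0, 229.0, 66.0], [585.0, 226.0, 67.0], [575.0, 228.0, 70.0], [590.0, 231.0, 71.0], [588.0, 234.0, 72.0]] [22.2 22.2 22.4 22.5 22.6]
side 1 43 [[567.0, 174.0, 61.0], [564.0, 174.0, 62.0], [580.0, 173.0, 62.0], [577.0, 175.0, 64.0], [573.0, 175.0, 64.0], [567.0, 174.0, 65.0], [563.0, 176.0, 67.0], [559.0, 165.0, 68.0]] [22.1 22.1 22.2 22.2 22.4]
side -1 43 [[569.0, 230.0, 66.0], [583.0, 236.0, 69.0], [579.0, 239.0, 71.0], [569.0, 227.0, 72.0], [575.0, 243.0, 74.0], [585.0, 241.0, 75.0], [571.0, 244.0, 75.0], [587.0, 243.0, 76.0]] [22.4 24.3 31.1 33.5 35.4]
```

View pics/scene8.png

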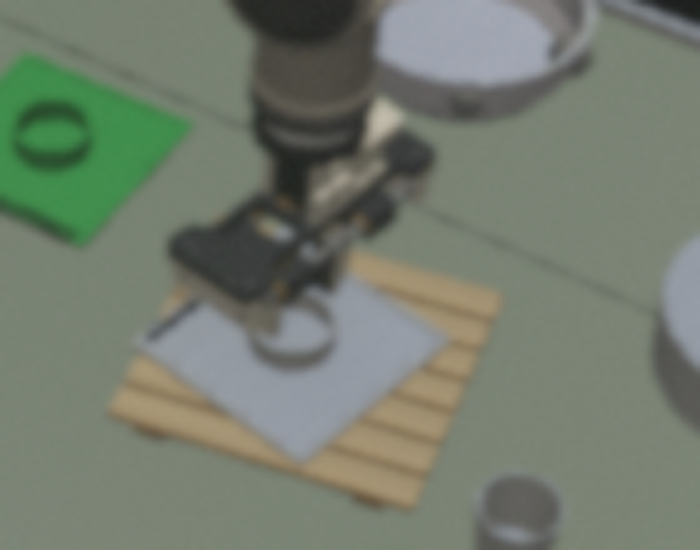

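Run:
```python
from cell import robot
print(robot.tcp_to_grasp,[a for a in dir(robot) if a[0]!='_'])
```

```text
0.0188 ['IKError', 'camera_info', 'hand_in', 'observe', 'read_camera', 'tcp_to_grasp']
```

Emit:
move_arm([
  {"dp":[0,0,0],"turn":[0,0,0]},
  {"dp":[0,0,0],"turn":[0,0,0]},
  {"dp":[0,0,0],"turn":[0,0,0]},
  {"dp":[0,0,0],"turn":[0,0,0]},
  {"dp":[0,0,0],"turn":[0,0,0]},
  {"dp":[0.003,0,0],"turn":[0,0,0]},
  {"dp":[0.005,0,0],"turn":[0,0,0]},
], hand=0.0918)

```text
time: 6.2
tool_pos: [0.5751, 0.2037, 0.0313]
tool_rot: [2.926, 1.57, 1.189]
contact_force: [-0.5, -0.2, 0.1]
opening: 0.0913
```

FK now puts the TCP below the sheet with no contact, which confirms the tips sit short of the reported TCP. I'll go down carefully by force.

Emit:
move_arm([
  {"dp":[0.005,0,0],"turn":[0,0,0]},
  {"dp":[0.01,0,0],"turn":[0,0,0]},
  {"dp":[0.013,0,0],"turn":[0,0,0]},
  {"dp":[0.015,0,0],"turn":[0,0,0]},
  {"dp":[0.015,0,0],"turn":[0,0,0]},
])

```text
time: 6.7
tool_pos: [0.575, 0.2037, 0.0162]
tool_rot: [-2.154, 1.57, 2.392]
contact_force: [0.1, -0.2, -0.8]
opening: 0.0918
```

Run:
```python
from h import *
from cell import robot
shot('w9')
s=robot.observe();print(s['contact_force'])
ci=robot.camera_info("side");p,d=robot.read_camera("side");cv2.imwrite('pics/side9.png',cv2.resize(p[200:310,200:340,::-1],(700,550),interpolation=cv2.INTER_CUBIC))
PP=cloud(ci,d)
ax=np.array([-.1655,-.9862]);rel=PP[...,:2]-np.array([.5752,.2038]); j=rel@ax; t=rel@np.array([.9862,-.1655])
for sg in (1,-1):
    m=(abs(t)<.0105)&(sg*j>.036)&(sg*j<.07)&(PP[...,2]>.036)&(PP[...,2]<.14);q=PP[m]; print(sg,len(q), (q[np.argsort(q[:,2])[:10]]*1000).round().tolist())
```

```text
6.7 [0.575  0.2037 0.0162] [[-0.0003, 0.9862, -0.1655], [0.0003, -0.1655, -0.9862], [-1.0, -0.0004, -0.0002]] 0.007405607341835997
[ 0.229  -0.4136  0.3165]
1 63 [[555.0, 144.0, 36.0], [556.0, 150.0, 36.0], [562.0, 155.0, 42.0], [569.0, 154.0, 45.0], [557.0, 160.0, 46.0], [562.0, 156.0, 47.0], [558.0, 145.0, 48.0], [569.0, 155.0, 49.0], [558.0, 159.0, 49.0], [565.0, 156.0, 50.0]]
-1 71 [[576.0, 250.0, 38.0], [572.0, 244.0, 38.0], [590.0, 271.0, 39.0], [578.0, 268.0, 39.0], [576.0, 252.0, 43.0], [589.0, 252.0, 45.0], [584.0, 256.0, 48.0], [574.0, 257.0, 51.0], [580.0, 261.0, 52.0], [593.0, 259.0, 53.0]]
```

View pics/side9.png

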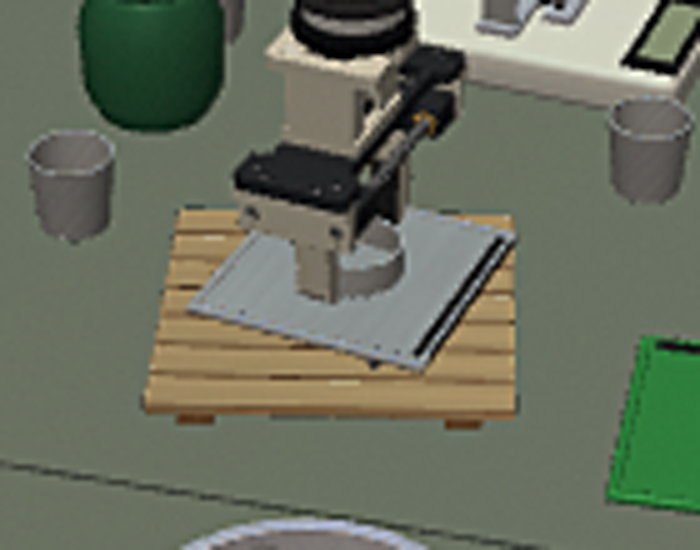

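View pics/w9.png

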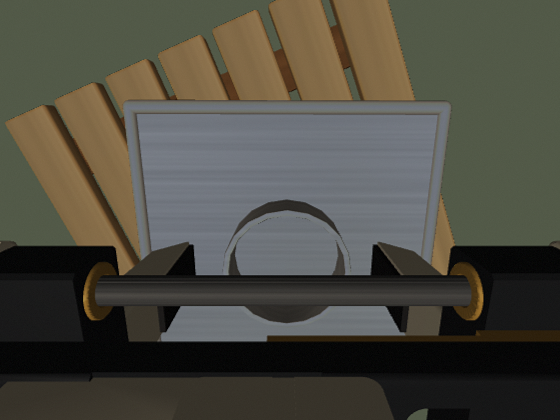

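The fingertips are now beside the ring with tips at ~42 mm, about 26 mm above FK TCP. I'll lower ~5 mm more and shift 1.5 mm to centre.

Emit:
move_arm([
  {"dp":[0.002,0,0.0015],"turn":[0,0,0]},
  {"dp":[0.003,0,0.0015],"turn":[0,0,0]},
  {"dp":[0.0035,0,0.0015],"turn":[0,0,0]},
  {"dp":[0.0035,0,0.0015],"turn":[0,0,0]},
])

```text
time: 7.2
tool_pos: [0.5749, 0.2022, 0.013]
tool_rot: [2.806, 1.57, 1.069]
contact_force: [0.2, -0.3, 0.4]
opening: 0.0916
```

Emit:
move_arm([
  {"dp":[0.001,0,0],"turn":[0,0,0]},
  {"dp":[0.0015,0,0],"turn":[0,0,0]},
  {"dp":[0.0015,0,0],"turn":[0,0,0]},
])

```text
time: 7.5
tool_pos: [0.5749, 0.2023, 0.0115]
tool_rot: [2.746, 1.57, 1.009]
contact_force: [0.4, 0.2, 0.1]
opening: 0.0919
```

Emit:
move_arm([
  {"dp":[0.001,0,0],"turn":[0,0,0]},
  {"dp":[0.001,0,0],"turn":[0,0,0]},
])

```text
time: 7.7
tool_pos: [0.5749, 0.2023, 0.0105]
tool_rot: [2.98, 1.57, 1.243]
contact_force: [0.5, 0.0, -0.4]
opening: 0.0916
```

Emit:
move_arm([
  {"dp":[0.001,0,0],"turn":[0,0,0]},
  {"dp":[0.001,0,0],"turn":[0,0,0]},
])

```text
time: 7.9
tool_pos: [0.5749, 0.2023, 0.0094]
tool_rot: [3.023, 1.57, 1.286]
contact_force: [-0.7, -0.1, 0.7]
opening: 0.0918
```

Emit:
move_arm([
  {"dp":[0.001,0,0],"turn":[0,0,0]},
  {"dp":[0.001,0,0],"turn":[0,0,0]},
])

```text
time: 8.1
tool_pos: [0.5749, 0.2023, 0.0085]
tool_rot: [2.977, 1.57, 1.24]
contact_force: [1.4, -0.4, -0.4]
opening: 0.0915
```

Run:
```python
from h import *
from cell import robot
s=robot.observe();print(s['contact_force'],s['tool_pos'])
ci=robot.camera_info("side");p,d=robot.read_camera("side");cv2.imwrite('pics/side10.png',cv2.resize(p[230:286,235:305,::-1],(800,640),interpolation=cv2.INTER_CUBIC)[:600])
```

```text
[ 1.4322 -0.3816 -0.3622] [0.5749 0.2023 0.0085]
```

View pics/side10.png

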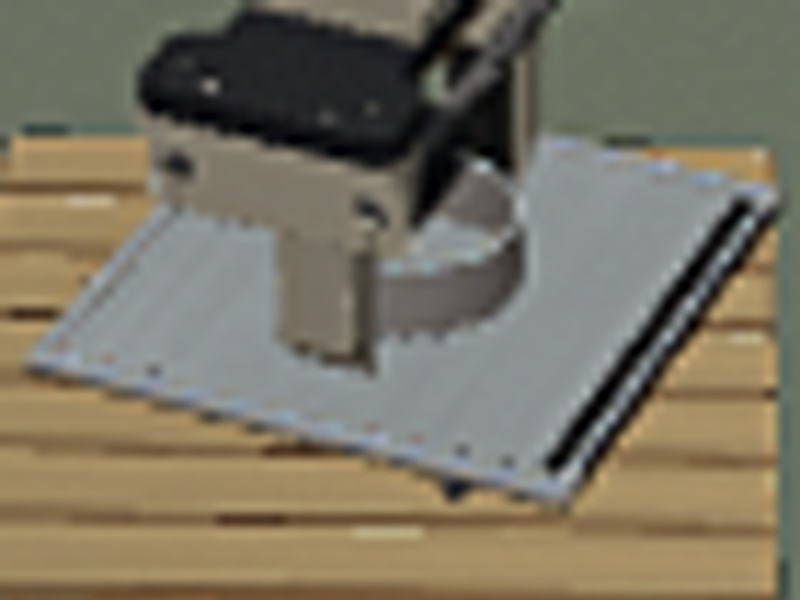

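The fingertips are just above the sheet on both sides of the ring. Closing now.

Emit:
move_arm([
  {"dp":[0,0,0],"turn":[0,0,0]},
  {"dp":[0,0,0],"turn":[0,0,0]},
  {"dp":[0,0,0],"turn":[0,0,0]},
  {"dp":[0,0,0],"turn":[0,0,0]},
  {"dp":[0,0,0],"turn":[0,0,0]},
  {"dp":[0,0,0],"turn":[0,0,0]},
], hand=0.05, squeeze=40)

```text
time: 8.75
tool_pos: [0.575, 0.2022, 0.0086]
tool_rot: [2.61, 1.57, 0.873]
contact_force: [-0.1, -0.4, 0.2]
opening: 0.0617
```

Gripped at 61.7 mm, which matches the ring. Lifting.

Emit:
move_arm([
  {"dp":[-0.01,0,0],"turn":[0,0,0]},
  {"dp":[-0.03,0,0],"turn":[0,0,0]},
  {"dp":[-0.06,0,0],"turn":[0,0,0]},
  {"dp":[-0.1,0,0],"turn":[0,0,0]},
  {"dp":[-0.12,0,0],"turn":[0,0,0]},
  {"dp":[-0.12,0,0],"turn":[0,0,0]},
  {"dp":[-0.12,0,0],"turn":[0,0,0]},
  {"dp":[-0.12,0,0],"turn":[0,0,0]},
])

```text
time: 9.55
tool_pos: [0.5737, 0.2019, 0.1266]
tool_rot: [-1.293, 1.567, -3.03]
contact_force: [0.4, -0.0, -3.2]
opening: 0.0619
```

Run:
```python
from h import *
shot('w11')
im,s,ci,d=load('w11');R=toolR(s['tool_rot']);P=(cloud(ci,d)-s['tool_pos'])@R
print(s['contact_force'],s['torque'],s['opening'])
hsv=cv2.cvtColor(im,cv2.COLOR_BGR2HSV)
m=(d>0)&(P[...,0]>-.03)&(P[...,0]<.0)&(np.arange(420)[:,None]<240)
q=P[m];print(len(q),np.median(q,0))
A=np.c_[q[:,1:],np.ones(len(q))];w=np.ones(len(q),bool)
for _ in range(10): c=np.linalg.lstsq(A[w],q[w,0],rcond=None)[0];w=abs(q[:,0]-A@c)<.002
print('sheet x = a*y+b*z+c',c,w.sum())
```

```text
9.55 [0.5737 0.2019 0.1266] [[-0.0033, 0.9862, -0.1654], [-0.0004, -0.1654, -0.9862], [-1.0, -0.0032, 0.0009]] 0.008396103703101166
[ 0.3675 -0.0194 -3.1553] [ 0.0167  0.0143 -0.0081] 0.06194797270188603
44253 [-0.026   0.0501 -0.0005]
sheet x = a*y+b*z+c [-0.0087 -0.0013 -0.0256] 42819
```

View pics/w11.png

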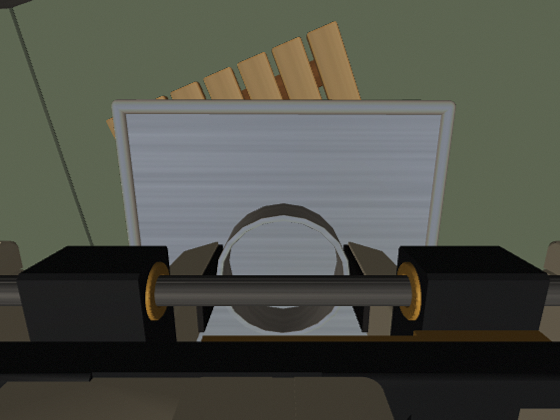

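```bash
cat > pl.py <<'E'
from h import *
import sys
def plate_in_tool(n):
    im,s,ci,d=load(n);R=toolR(s['tool_rot']);P=(cloud(ci,d)-s['tool_pos'])@R
    m=(d>0)&(P[...,0]>-.034)&(P[...,0]<-.012)&(np.arange(420)[:,None]<240)
    m=cv2.morphologyEx(m.astype(np.uint8),cv2.MORPH_OPEN,np.ones((3,3),np.uint8))
    k,l,st,ce=cv2.connectedComponentsWithStats(m);m=(l==1+np.argmax(st[1:,4]))
    cam=R.T@(-ci["R"].T@ci["t"]-s['tool_pos'])
    def cast(u,v,x): 
        r=R.T@ci["R"].T@np.array([(u-ci["cx"])/ci["fx"],(v-ci["cy"])/ci["fy"],1]);return cam+r*(x-cam[0])/r[0]
    Ls,Rs,T=[],[],[]
    for v in range(130,225,3):
        u=np.nonzero(m[v])[0]; Ls.append(cast(u[0]-.5,v,-.024));Rs.append(cast(u[-1]+.5,v,-.024))
    for u in range(140,430,5):
        v=np.nonzero(m[:,u])[0];T.append(cast(u,v[0]-.5,-.024))
    Ls,Rs,T=map(np.array,(Ls,Rs,T))
    f=lambda a,i,j:np.polyfit(a[:,i],a[:,j],1)
    l,r,t=f(Ls,1,2),f(Rs,1,2),f(T,2,1)
    print('left z',l[1],'ang',np.degrees(l[0]),'right z',r[1],np.degrees(r[0]),'mid',(l[1]+r[1])/2,'width',r[1]-l[1]);print('back y',t[1],'ang',np.degrees(t[0]),'centre y',t[1]-.08)
plate_in_tool(sys.argv[1])
E
python3 pl.py w11
python3 - <<'E'
from h import *
from cell import robot
s=robot.observe();R=toolR(s["tool_rot"])
print(delta(s["tool_pos"],R,[0.5467,-0.186,.1266],down(np.radians(-97.36))))
E
```

```text
left z -0.08088283968945613 ang 0.23480058222785388 right z 0.0803342347915798 0.2044377262582578 mid -0.0002743024489381615 width 0.16121707448103595
back y 0.08050685129998089 ang -0.3159841447547982 centre y 0.00050685129998089
(array([0.0002, 0.0375, 0.3871]), array([-2.1649,  0.0508,  0.1912]))
```

Emit:
move_arm([
  {"dp":[0,0.002,0.02],"turn":[0,0,0]},
  {"dp":[0,0.006,0.06],"turn":[-0.6,0,0.1]},
  {"dp":[0,0.01,0.105],"turn":[-1.0,0,0.2]},
  {"dp":[0,0.015,0.15],"turn":[-1.4,0,0.2]},
  {"dp":[0,0.019,0.195],"turn":[-1.8,0,0.2]},
  {"dp":[0,0.023,0.24],"turn":[-2.2,0,0.2]},
  {"dp":[0,0.027,0.285],"turn":[-2.4,0,0.2]},
  {"dp":[0,0.032,0.33],"turn":[-2.4,0,0.2]},
  {"dp":[0,0.035,0.37],"turn":[-2.4,0,0.2]},
  {"dp":[0,0.037,0.387],"turn":[-2.4,0,0.2]},
])

```text
time: 10.6
tool_pos: [0.5462, -0.189, 0.127]
tool_rot: [1.714, 1.569, 0.016]
contact_force: [0.1, 0.6, -3.0]
opening: 0.0618
```

Emit:
move_arm([
  {"dp":[0.01,0,0],"turn":[0,0,0]},
  {"dp":[0.02,0,0],"turn":[0,0,0]},
  {"dp":[0.03,0,0],"turn":[0,0,0]},
  {"dp":[0.03,0,0],"turn":[0,0,0]},
  {"dp":[0.03,0,0],"turn":[0,0,0]},
  {"dp":[0.03,0,0],"turn":[0,0,0]},
])

```text
time: 11.2
tool_pos: [0.548, -0.185, 0.0988]
tool_rot: [1.61, 1.566, -0.084]
contact_force: [0.3, 0.2, -3.7]
opening: 0.0624
```

```bash
python3 - <<'E'
from h import *
shot('w12')
im,s,ci,d=load('w12');print(s['contact_force'],s['torque'],s['opening'])
from cell import robot
R=toolR(s["tool_rot"]);print(delta(s["tool_pos"],R,[0.5462,-0.1862,.0966],down(np.radians(-97.11))))
p,d=robot.read_camera("side");cv2.imwrite('pics/side12.png',cv2.resize(p[150:240,250:370,::-1],(800,600),interpolation=cv2.INTER_CUBIC))
E
python3 pl.py w12
```

```text
11.2 [ 0.548  -0.185   0.0988] [[0.0045, 0.9924, -0.1229], [-0.0004, -0.1229, -0.9924], [-1.0, 0.0045, -0.0002]] 0.005776913677444685
[ 0.2911  0.1887 -3.6622] [ 0.0198 -0.0303  0.0166] 0.062359582424503186
(array([ 0.0022, -0.0016,  0.0014]), array([ 0.0485, -0.0104, -0.2603]))
left z -0.08082967895894354 ang 0.17143207022263124 right z 0.08034887717365422 0.20270728889380157 mid -0.0002404008926446613 width 0.16117855613259774
back y 0.08048369782451537 ang -0.2912508104709812 centre y 0.0004836978245153639
```

View pics/w12.png

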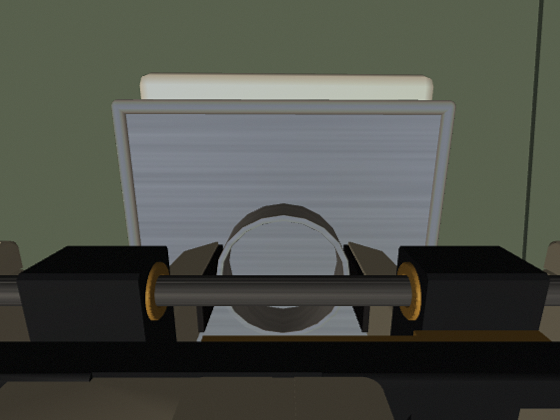

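View pics/side12.png

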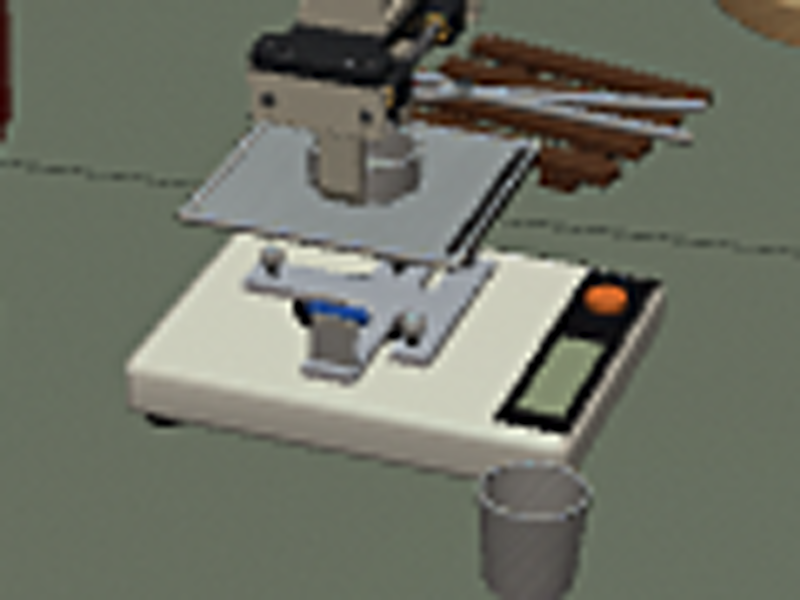

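The plate is centred above the scale with its trim on the display side and the catches clear below. I'll make a small lateral and tilt correction, then go down to just above the expected contact.

Emit:
move_arm([
  {"dp":[0,-0.0016,0.0014],"turn":[0,0,-0.25]},
  {"dp":[0.008,-0.0016,0.0014],"turn":[0,0,-0.25]},
  {"dp":[0.016,-0.0016,0.0014],"turn":[0,0,-0.25]},
  {"dp":[0.022,-0.0016,0.0014],"turn":[0,0,-0.25]},
  {"dp":[0.025,-0.0016,0.0014],"turn":[0,0,-0.25]},
  {"dp":[0.025,-0.0016,0.0014],"turn":[0,0,-0.25]},
  {"dp":[0.025,-0.0016,0.0014],"turn":[0,0,-0.25]},
])

```text
time: 12.0
tool_pos: [0.546, -0.1868, 0.0734]
tool_rot: [-2.238, 1.57, 2.35]
contact_force: [0.4, 0.4, -1.9]
opening: 0.0617
```

```bash
cat > st.py <<'E'
from h import *
from cell import robot
s=robot.observe();R=toolR(s["tool_rot"]);print(s['time'],s['tool_pos'],s['contact_force'],s['torque'],s['opening'],delta(s["tool_pos"],R,[0.5462,-0.1862,s['tool_pos'][2]],down(np.radians(-97.11))))
E
python3 st.py
```

```text
12.0 [ 0.546  -0.1868  0.0734] [ 0.4198  0.4101 -1.8992] [0.016  0.0458 0.0029] 0.061738658534237725 (array([ 0.    ,  0.0002, -0.0006]), array([-0.0107, -0.0213,  0.027 ]))
```

Emit:
move_arm([
  {"dp":[0.002,0,-0.0005],"turn":[0,0,0]},
  {"dp":[0.004,0,-0.0005],"turn":[0,0,0]},
  {"dp":[0.004,0,-0.0005],"turn":[0,0,0]},
])

```text
time: 12.3
tool_pos: [0.5458, -0.1861, 0.0692]
tool_rot: [-2.101, 1.57, 2.487]
contact_force: [0.1, -0.9, -3.7]
opening: 0.0616
```

Emit:
move_arm([
  {"dp":[0.002,0,0],"turn":[0,0,0]},
  {"dp":[0.002,0,0],"turn":[0,0,0]},
])

```text
time: 12.5
tool_pos: [0.5458, -0.1862, 0.0672]
tool_rot: [-2.107, 1.57, 2.481]
contact_force: [0.7, -0.0, -3.2]
opening: 0.0618
```

Emit:
move_arm([
  {"dp":[0.002,0,0],"turn":[0,0,0]},
  {"dp":[0.002,0,0],"turn":[0,0,0]},
])

```text
time: 12.7
tool_pos: [0.5458, -0.1862, 0.0652]
tool_rot: [-2.082, 1.57, 2.506]
contact_force: [-0.6, -0.6, -2.9]
opening: 0.0618
```

Emit:
move_arm([
  {"dp":[0.0015,0,0],"turn":[0,0,0]},
  {"dp":[0.0015,0,0],"turn":[0,0,0]},
])

```text
time: 12.9
tool_pos: [0.5464, -0.1866, 0.0645]
tool_rot: [1.345, 1.57, -0.35]
contact_force: [-0.1, 0.1, 0.8]
opening: 0.062
```

Emit:
move_arm([
  {"dp":[0.0015,0,0],"turn":[0,0,0]},
  {"dp":[0.0015,0,0],"turn":[0,0,0]},
])

```text
time: 13.1
tool_pos: [0.5469, -0.1867, 0.0635]
tool_rot: [1.312, 1.569, -0.383]
contact_force: [-0.2, 0.2, 4.5]
opening: 0.0616
```

Emit:
move_arm([
  {"dp":[0.001,0,0],"turn":[0,0,0]},
  {"dp":[0.001,0,0],"turn":[0,0,0]},
])

```text
time: 13.3
tool_pos: [0.5471, -0.1868, 0.0629]
tool_rot: [1.31, 1.568, -0.385]
contact_force: [0.2, 0.2, 7.3]
opening: 0.0619
```

Emit:
move_arm([
  {"dp":[0.001,0,0],"turn":[0,0,0]},
  {"dp":[0.001,0,0],"turn":[0,0,0]},
])

```text
time: 13.5
tool_pos: [0.5472, -0.1868, 0.062]
tool_rot: [1.32, 1.568, -0.376]
contact_force: [-0.0, 0.2, 7.5]
opening: 0.0617
```

Emit:
move_arm([
  {"dp":[0.001,0,0],"turn":[0,0,0]},
  {"dp":[0.001,0,0],"turn":[0,0,0]},
])

```text
time: 13.7
tool_pos: [0.5472, -0.1868, 0.0609]
tool_rot: [1.339, 1.568, -0.356]
contact_force: [0.2, 0.8, 6.0]
opening: 0.0616
```

```bash
python3 st.py
```

```text
13.7 [ 0.5472 -0.1868  0.0609] [0.208  0.7708 6.0029] [ 0.004   0.0145 -0.0283] 0.061602038094225424 (array([-0.    , -0.0011, -0.0004]), array([-0.0143,  0.0404, -0.1711]))
```

Emit:
move_arm([
  {"dp":[0.001,-0.0007,0],"turn":[0,0,-0.15]},
  {"dp":[0.001,-0.0007,0],"turn":[0,0,-0.15]},
])

```text
time: 13.9
tool_pos: [0.5462, -0.1866, 0.0593]
tool_rot: [-0.974, 1.57, -2.669]
contact_force: [1.0, 0.9, 3.1]
opening: 0.0617
```

Emit:
move_arm([
  {"dp":[0.001,0,0],"turn":[0,0,0]},
  {"dp":[0.001,0,0],"turn":[0,0,0]},
])

```text
time: 14.1
tool_pos: [0.5447, -0.1861, 0.0567]
tool_rot: [-1.691, 1.566, 2.897]
contact_force: [0.7, -1.3, -6.2]
opening: 0.0619
```

Emit:
move_arm([
  {"dp":[0.001,0,0],"turn":[0,0,0]},
  {"dp":[0.001,0,0],"turn":[0,0,0]},
])

```text
time: 14.3
tool_pos: [0.5447, -0.1861, 0.0554]
tool_rot: [-1.748, 1.566, 2.84]
contact_force: [1.6, -0.5, -7.4]
opening: 0.0615
```

```bash
python3 st.py
```

```text
14.3 [ 0.5447 -0.1861  0.0554] [ 1.639  -0.4731 -7.384 ] [-0.2912 -0.2896 -0.0298] 0.06152138755170097 (array([-0.    ,  0.0015, -0.    ]), array([-0.0238, -0.0476,  0.2653]))
```

Past the noses, the springs are now pulling down (−7.4 N including ~3.2 N weight). I'll re-centre by 1 mm, look, and release.

Emit:
move_arm([
  {"dp":[0.0003,0.001,0],"turn":[0,0,0.2]},
  {"dp":[0.0003,0.001,0],"turn":[0,0,0.2]},
])

```text
time: 14.5
tool_pos: [0.5455, -0.1861, 0.0552]
tool_rot: [-2.111, 1.569, 2.477]
contact_force: [0.3, -0.8, -9.9]
opening: 0.0619
```

```bash
python3 st.py
python3 - <<'E'
from h import *
from cell import robot
p,d=robot.read_camera("side");a=cv2.resize(p[150:240,250:370,::-1],(400,300),interpolation=cv2.INTER_CUBIC)
p,d=robot.read_camera("scene");b=cv2.resize(p[190:280,185:305,::-1],(400,300),interpolation=cv2.INTER_CUBIC)
cv2.imwrite('pics/rel1.png',np.hstack([a,b]))
E
```

```text
14.5 [ 0.5455 -0.1861  0.0552] [ 0.2783 -0.7906 -9.8855] [-0.3827 -0.1899 -0.0392] 0.06194348795630883 (array([-0.    ,  0.0007,  0.    ]), array([-0.0138, -0.0522,  0.087 ]))
```

View pics/rel1.png

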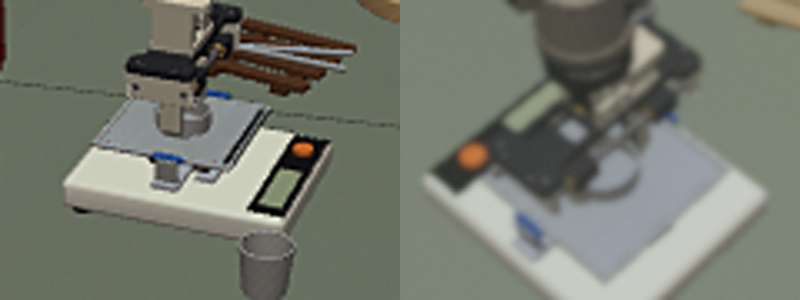

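Both blue noses stand over the edges. Releasing.

Emit:
move_arm([
  {"dp":[0,0,0],"turn":[0,0,0]},
  {"dp":[0,0,0],"turn":[0,0,0]},
  {"dp":[0,0,0],"turn":[0,0,0]},
  {"dp":[0,0,0],"turn":[0,0,0]},
], hand=0.082)

```text
time: 15.0
tool_pos: [0.5467, -0.1863, 0.0569]
tool_rot: [1.591, 1.569, -0.104]
contact_force: [0.3, 0.5, -0.2]
opening: 0.0819
```

```bash
python3 st.py
python3 - <<'E'
from h import *
from cell import robot
shot('w13')
E
```

```text
15.0 [ 0.5467 -0.1863  0.0569] [ 0.291   0.4977 -0.2128] [ 0.006  -0.0508  0.0141] 0.08187326744114055 (array([-0.    , -0.0005, -0.0001]), array([-0.0054, -0.0021, -0.1035]))
15.0 [ 0.5467 -0.1863  0.0569] [[0.0018, 0.9923, -0.1239], [-0.0002, -0.1239, -0.9923], [-1.0, 0.0018, -0.0]] 0.003551449255649736
```

View pics/w13.png

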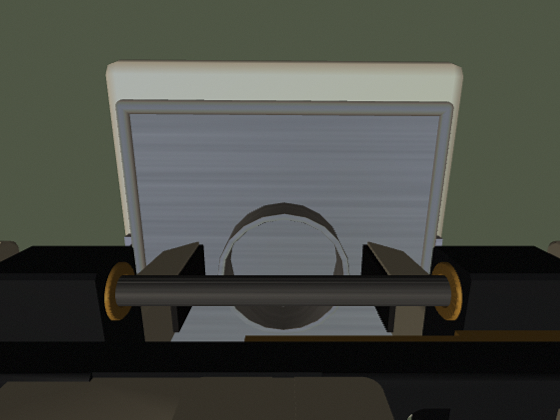

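Emit:
move_arm([
  {"dp":[-0.015,0,0],"turn":[0,0,0]},
  {"dp":[-0.05,0,0],"turn":[0,0,0]},
  {"dp":[-0.09,0,0],"turn":[0,0,0]},
  {"dp":[-0.12,-0.04,0],"turn":[0,0,0]},
  {"dp":[-0.14,-0.07,0],"turn":[0,0,0]},
  {"dp":[-0.14,-0.07,0],"turn":[0,0,0]},
  {"dp":[-0.14,-0.07,0],"turn":[0,0,0]},
  {"dp":[-0.14,-0.07,0],"turn":[0,0,0]},
])

```text
time: 15.85
tool_pos: [0.4771, -0.1777, 0.1955]
tool_rot: [-3.105, 1.57, 1.483]
contact_force: [0.1, 1.0, -0.5]
opening: 0.0818
```

```bash
python3 st.py
python3 - <<'E'
from h import *
shot('w14')
im,s,ci,d=load('w14');P=cloud(ci,d);hsv=cv2.cvtColor(im,cv2.COLOR_BGR2HSV);H,S,V=[hsv[...,i].astype(int) for i in range(3)]
u,v=np.meshgrid(np.arange(560),np.arange(420))
m=(d>0)&(v<240)&(P[...,2]>.07)&(P[...,2]<.09)
q=P[m];A=np.c_[q[:,:2]-[.5467,-.186],np.ones(len(q))];w=np.ones(len(q),bool)
for _ in range(10): c=np.linalg.lstsq(A[w],q[w,2],rcond=None)[0];w=abs(q[:,2]-A@c)<.002
print('plane',c,w.sum(),len(q))
mm=(d>0)&(v<240)&(P[...,2]>.073)&(P[...,2]<.112)
c=max(cv2.findContours(cv2.morphologyEx(mm.astype(np.uint8),cv2.MORPH_OPEN,np.ones((9,9),np.uint8)),cv2.RETR_EXTERNAL,cv2.CHAIN_APPROX_NONE)[0],key=len)[:,0]
W=np.array([ray(ci,a,b,.08)[:2] for a,b in c])*1000;print(cv2.minAreaRect(W.astype(np.float32)))
rg=(d>0)&(v<240)&(P[...,2]>.095)&(P[...,2]<.115);Q=P[rg];print('ring',cv2.minEnclosingCircle((Q[:,:2]*1000).astype(np.float32)),np.percentile(Q[:,2],[50,95]))
b=(H>100)&(H<130)&(S>150)&(v<200);k,l,st,ce=cv2.connectedComponentsWithStats(b.astype(np.uint8))
for i in range(1,k):
    if st[i,4]>30: z=P[(l==i)&(d>0)];print('blue',ce[i],st[i,4],np.median(z,0))
E
```

```text
15.85 [ 0.4771 -0.1777  0.1955] [ 0.1426  0.9745 -0.4552] [ 0.0152 -0.0077 -0.007 ] 0.08178764143542139 (array([-0.    ,  0.0696, -0.0001]), array([-0.0119, -0.0393,  0.0014]))
15.85 [ 0.4771 -0.1777  0.1955] [[0.0001, 0.9923, -0.124], [0.0007, -0.124, -0.9923], [-1.0, -0.0, -0.0007]] 0.019483126377238674
plane [-0.0023  0.0011  0.0803] 31401 33816
((546.7406005859375, -186.34646606445312), (181.93467712402344, 159.4166717529297), 82.84072875976562)
ring ((546.9847412109375, -186.4984588623047), 30.919401168823242) [0.1017 0.1031]
blue [188.9081 135.1337] 359 [ 0.5458 -0.1036  0.086 ]
blue [377.1713 136.3258] 356 [ 0.5245 -0.2665  0.0861]
```

View pics/w14.png

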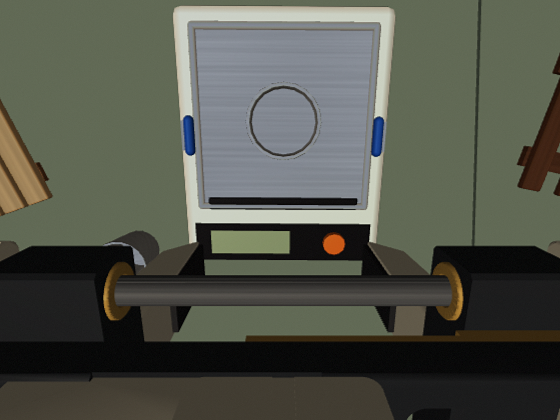

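The plate is seated. It lies level to about 0.1° with its ring centre ~91.5 mm up, centred at (547.0, −186.5) mm against the measured (546.7, −186). Both noses stand over the edges, spread outward, and the black trim is at row 201 on the display side. Next, the key.

Run:
```python
from h import *
from cell import robot
im,s,ci,d=load('w14');hsv=cv2.cvtColor(im,cv2.COLOR_BGR2HSV)
v,u=np.nonzero((hsv[...,0]<18)&(hsv[...,1]>150)&(np.arange(420)[:,None]<258)&(np.arange(420)[:,None]>228));k=(u>315)&(u<352);(c,r)=cv2.minEnclosingCircle(np.c_[u[k],v[k]].astype(np.float32));print(c,r,ray(ci,*c,.05))
s=robot.observe();R=toolR(s["tool_rot"])
for z in (.12,.05): print(delta(s["tool_pos"],R,[0.4108,-.2239,z],down(np.radians(-97.36))))
```

```text
(333.34564208984375, 243.0570526123047) 11.891741752624512 [ 0.4156 -0.2244  0.05  ]
(array([ 0.0752, -0.0599,  0.0542]), array([ 0.2492, -0.0561,  0.0464]))
(array([ 0.1452, -0.0599,  0.0543]), array([ 0.2492, -0.0561,  0.0464]))
```

Emit:
move_arm([
  {"dp":[0,-0.03,0.027],"turn":[0,0,0]},
  {"dp":[0.01,-0.06,0.054],"turn":[0.2,0,0]},
  {"dp":[0.05,-0.06,0.054],"turn":[0.2,0,0]},
  {"dp":[0.09,-0.06,0.054],"turn":[0.2,0,0]},
  {"dp":[0.125,-0.06,0.054],"turn":[0.2,0,0]},
  {"dp":[0.145,-0.06,0.054],"turn":[0.2,0,0]},
  {"dp":[0.145,-0.06,0.054],"turn":[0.2,0,0]},
  {"dp":[0.145,-0.06,0.054],"turn":[0.2,0,0]},
  {"dp":[0.145,-0.06,0.054],"turn":[0.2,0,0]},
], hand=0, squeeze=20)

```text
time: 16.8
tool_pos: [0.4115, -0.2243, 0.0519]
tool_rot: [1.303, 1.569, -0.395]
contact_force: [0.6, 0.6, -0.1]
opening: 0.0143
```

```bash
python3 st.py|head -1
python3 - <<'E'
from h import *
from cell import robot
s=robot.observe()
p,d=robot.read_camera("side");a=cv2.resize(p[150:240,270:390,::-1],(800,600),interpolation=cv2.INTER_CUBIC);cv2.imwrite('pics/key1.png',a)
PP=cloud(robot.camera_info('side'),d);rel=PP-s['tool_pos']
m=(abs(rel[...,0])<.02)&(abs(rel[...,1])<.03)&(PP[...,2]>.056)
q=PP[m];print((q[np.argsort(q[:,2])[:10]]*1000).round().tolist())
shot('w15')
E
```

```text
16.8 [ 0.4115 -0.2243  0.0519] [ 0.6376  0.6289 -0.1095] [ 0.0364  0.0277 -0.0159] 0.01430762368849847 (array([ 0.0002,  0.1288, -0.0549]), array([-0.1962,  0.0298, -0.1077]))
[[401.0, -239.0, 77.0], [402.0, -221.0, 78.0], [409.0, -215.0, 80.0], [412.0, -214.0, 80.0], [405.0, -214.0, 81.0], [416.0, -211.0, 81.0], [423.0, -212.0, 84.0], [400.0, -233.0, 85.0], [401.0, -212.0, 86.0], [419.0, -208.0, 87.0]]
16.85 [ 0.4115 -0.2243  0.0521] [[0.0022, 0.9919, -0.1273], [-0.001, -0.1273, -0.9919], [-1.0, 0.0023, 0.0007]] 0.008460835345605757
```

View pics/key1.png

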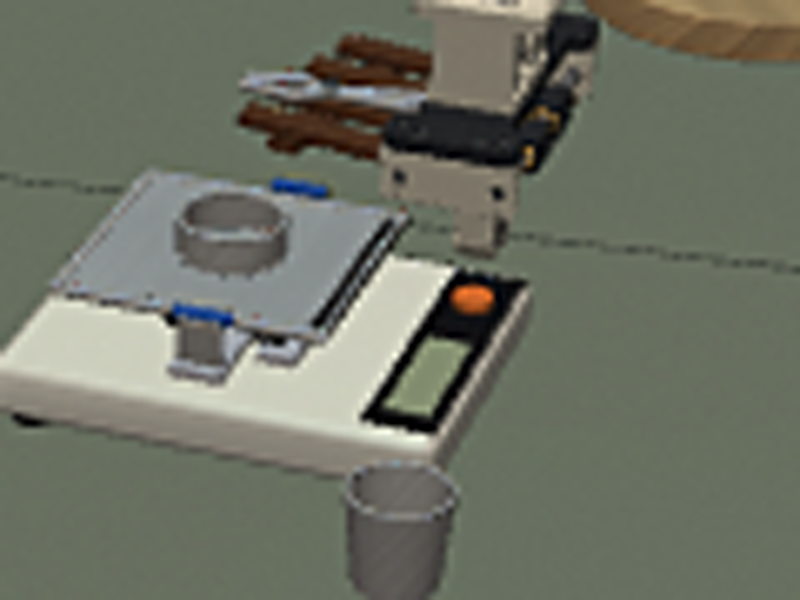

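View pics/w15.png

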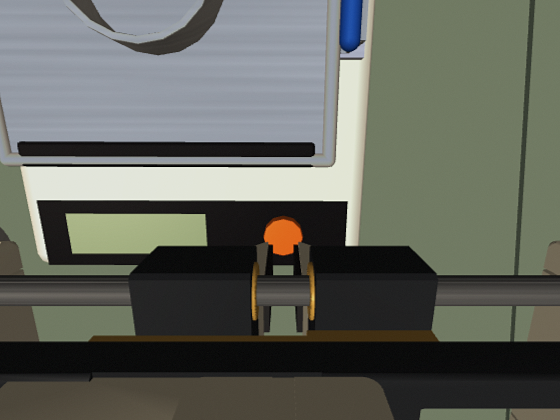

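Run:
```python
from h import *
from cell import robot
s=robot.observe();R=toolR(s['tool_rot']);T=[]
for n in('side','scene'):
    p,d=robot.read_camera(n);PP=(cloud(robot.camera_info(n),d)-s['tool_pos'])@R
    m=(d>0)&(abs(PP[...,1])<.06)&(abs(PP[...,2])<.12)&(PP[...,0]<-.035)&(PP[...,0]>-.11);q=PP[m]
    for a in range(-105,-35,7):
        w=q[(q[:,0]>a/1000)&(q[:,0]<=(a+7)/1000)]
        if len(w)>4: print(n,a,len(w),'y',np.percentile(w[:,1],[3,97]),'z',np.percentile(w[:,2],[3,97]))
print(s['opening'])
```

```text
side -105 58 y [-0.0368  0.0335] z [-0.095   0.0814]
side -98 32 y [-0.0371  0.0317] z [-0.0907  0.0793]
side -56 14 y [-0.0117  0.0083] z [-0.0265 -0.0124]
side -49 13 y [-0.0127  0.0076] z [-0.025  -0.0068]
side -42 6 y [-0.0112  0.0457] z [-0.0403  0.0163]
scene -105 51 y [-0.0265  0.0374] z [-0.0799  0.0881]
scene -98 32 y [-0.0239  0.0352] z [-0.0788  0.0892]
scene -63 12 y [-0.0007  0.0128] z [-0.0153  0.0223]
scene -56 20 y [0.0032 0.0124] z [-0.0126  0.0208]
scene -49 16 y [-0.0052  0.012 ] z [-0.0116  0.0213]
scene -42 16 y [0.0012 0.0115] z [-0.0147  0.0198]
0.006402410074070638
```

The body is 67 mm above the tips, so it stays clear of the plate. Lowering onto the key.

Emit:
move_arm([
  {"dp":[0.01,0,0],"turn":[0,0,0]},
  {"dp":[0.02,0,0],"turn":[0,0,0]},
  {"dp":[0.026,0,0],"turn":[0,0,0]},
  {"dp":[0.026,0,0],"turn":[0,0,0]},
  {"dp":[0.026,0,0],"turn":[0,0,0]},
])

```text
time: 17.5
tool_pos: [0.4104, -0.2236, 0.0247]
tool_rot: [-2.716, 1.57, 1.868]
contact_force: [-0.3, -1.0, 0.2]
opening: 0.0008
```

Emit:
move_arm([
  {"dp":[0.002,0,0],"turn":[0,0,0]},
  {"dp":[0.002,0,0],"turn":[0,0,0]},
])

```text
time: 17.7
tool_pos: [0.4107, -0.2239, 0.0232]
tool_rot: [1.735, 1.57, 0.037]
contact_force: [-0.2, 0.6, 1.8]
opening: 0.0006
```

Emit:
move_arm([
  {"dp":[0.002,0,0],"turn":[0,0,0]},
  {"dp":[0.002,0,0],"turn":[0,0,0]},
])

```text
time: 17.9
tool_pos: [0.4107, -0.2239, 0.0212]
tool_rot: [1.655, 1.57, -0.043]
contact_force: [0.0, 0.4, 3.3]
opening: 0.0008
```

Emit:
move_arm([
  {"dp":[0.0015,0,0],"turn":[0,0,0]},
  {"dp":[0.0015,0,0],"turn":[0,0,0]},
])

```text
time: 18.1
tool_pos: [0.4108, -0.2239, 0.02]
tool_rot: [1.571, 1.57, -0.128]
contact_force: [-1.0, 0.3, 6.9]
opening: 0.0005
```

Emit:
move_arm([
  {"dp":[0.001,0,0],"turn":[0,0,0]},
  {"dp":[0.001,0,0],"turn":[0,0,0]},
  {"dp":[0.001,0,0],"turn":[0,0,0]},
])

```text
time: 18.4
tool_pos: [0.4108, -0.224, 0.0198]
tool_rot: [1.335, 1.569, -0.364]
contact_force: [-2.2, 1.4, 15.6]
opening: 0.0007
```

The key is bottomed: the force jumped with no more travel. Letting up.

Emit:
move_arm([
  {"dp":[-0.01,0,0],"turn":[0,0,0]},
  {"dp":[-0.03,0,0],"turn":[0,0,0]},
  {"dp":[-0.07,0,0],"turn":[0,0,0]},
  {"dp":[-0.11,0,0],"turn":[0,0,0]},
  {"dp":[-0.15,0,0],"turn":[0,0,0]},
  {"dp":[-0.175,0.035,-0.05],"turn":[0,0,0]},
  {"dp":[-0.175,0.055,-0.053],"turn":[0,0,0]},
  {"dp":[-0.175,0.055,-0.053],"turn":[0,0,0]},
  {"dp":[-0.175,0.055,-0.053],"turn":[0,0,0]},
  {"dp":[-0.175,0.055,-0.053],"turn":[0,0,0]},
])

```text
time: 19.4
tool_pos: [0.4706, -0.1783, 0.1928]
tool_rot: [-2.028, 1.569, 2.557]
contact_force: [-0.1, -0.2, -0.5]
opening: 0.0005
```

Run:
```python
from h import *
from cell import robot
shot('w16')
im,s,ci,d=load('w16');P=cloud(ci,d);hsv=cv2.cvtColor(im,cv2.COLOR_BGR2HSV);H,S=hsv[...,0].astype(int),hsv[...,1].astype(int)
u,v=np.meshgrid(np.arange(560),np.arange(420))
q=P[(d>0)&(v<240)&(P[...,2]>.07)&(P[...,2]<.09)];A=np.c_[q[:,:2]-[.5467,-.186],np.ones(len(q))];w=np.ones(len(q),bool)
for _ in range(10): c=np.linalg.lstsq(A[w],q[w,2],rcond=None)[0];w=abs(q[:,2]-A@c)<.002
print('plane',c)
Q=P[(d>0)&(v<240)&(P[...,2]>.095)&(P[...,2]<.115)];print('ring',cv2.minEnclosingCircle((Q[:,:2]*1000).astype(np.float32)))
b=(H>100)&(H<130)&(S>150)&(v<200);k,l,st,ce=cv2.connectedComponentsWithStats(b.astype(np.uint8))
for i in range(1,k):
    if st[i,4]>30: print('blue',np.median(P[(l==i)&(d>0)],0))
o=(H<18)&(S>150)&(v<258)&(v>200)&(u>310)&(u<360)&(d>0);print('key z',o.sum(),np.median(P[o],0))
print(s['contact_force'],s['opening'])
p,dd=robot.read_camera('scene');cv2.imwrite('pics/scene16.png',p[:,:,::-1])
a=cv2.imread('pics/scene0.png').astype(int);df=np.abs(a-p[:,:,::-1]).max(2)
cv2.imwrite('pics/diff.png',np.clip(df*3,0,255).astype(np.uint8))
```

```text
19.4 [ 0.4706 -0.1783  0.1928] [[-0.0018, 0.9918, -0.1278], [0.0012, -0.1278, -0.9918], [-1.0, -0.0019, -0.0009]] 0.01047073153488212
plane [-0.0022  0.0011  0.0802]
ring ((546.878173828125, -186.42404174804688), 30.967357635498047)
blue [ 0.546  -0.1035  0.0859]
blue [ 0.524  -0.2664  0.0861]
key z 393 [ 0.4174 -0.224   0.051 ]
[-0.1132 -0.2306 -0.4939] 0.0004889370557387884
```

View pics/w16.png

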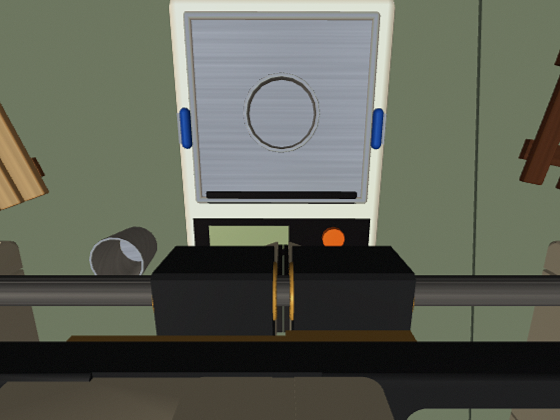

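View pics/scene16.png

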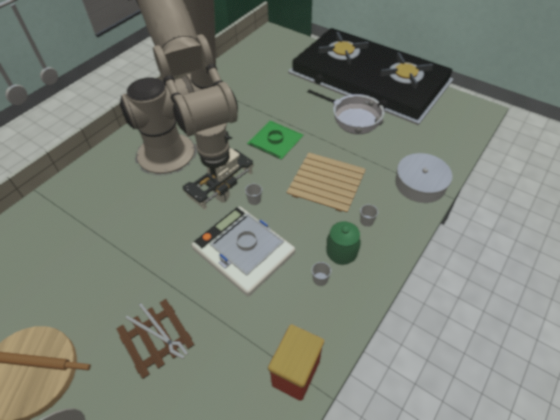

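View pics/diff.png

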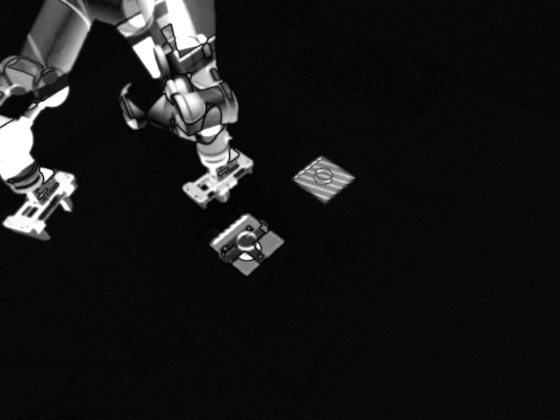

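The plate is home and unchanged after the key press. The key is up (z 51 mm), nothing else moved (the difference picture shows only the arm and plate), and the tool is clear. Handing in.

```bash
python3 -c "
from cell import robot
print(robot.hand_in())"
```

```text
the job is handed in; nothing more can be done
None
```

I fitted the steel plate back on the scale with its black trim on the display side and pressed and released the zero key. The job was handed in at about 19.5 s.

- **Plate:** I eased it down past both catches with about 11 N at most. I let go once the springs were pulling down, about 1 mm above home.
- **Zero key:** I pressed it to the bottom, peaking at about 16 N on the key's stop, and let it up.
- **Last checks:**
  - The plate is level to about 0.1°, and its ring is within 0.5 mm of the centre measured from the balls.
  - Its height is 91–92 mm, inside the 88–108 mm range, and both blue noses stand over the edges. The catch angles can't be read directly; I judged them from the pictures.
  - The key is back up.
  - The before-and-after picture shows nothing else moved, and the tool touches nothing.
- **Disagreement:** the real fingertips sit about 27 mm behind the reported tool point. My first closing passed above the ring without touching it; I saw this in the images and went lower by force.

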